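# Pack the drop-front carrier for a painting class

### The arm

A 6-joint arm with a two-finger parallel gripper is mounted at the origin on a cart in front of the work surface, level with it; the furniture and walls round the work are solid. World frame = base frame: x ahead of the robot, y to its left, z up, the work surface at z = 0. Lengths are in m, angles in rad, forces in N, time in s.
With the tool pointing down it reaches from about 0.3 to 1 m from the base axis. Payload 5.1 kg.
Tool frame: the origin (TCP) lies midway between the tips of the shut fingers; the grasp point (between the pads) lies 19 mm behind it (grip_point_offset is the distance from the TCP to the grasp point, in m); z points along the fingers, y is the line along which they close (so a half turn about z gives the same grasp; the last joint's range is limited). The gripper opens to 95 mm and grips with 3 to 60 N. Pads are 20 mm wide; open, the fingers measure 119 mm over their backs; the gripper's body (75 mm by 180 mm) begins 59 mm behind the grasp point.
Start: joints at [1.22, 0.124, 1.65, -0, 1.367, -0.083], TCP at [0.172, 0.627, 0.215] pointing down, gripper open.
Joint ranges: [-2.61, 2.61], [-1.02, 2.33], [0.03, 2.71], [-1.35, 4.49], [0.32, 2.68], [-2.91, 2.91]. Speed limits (rad/s): [2.57, 2.57, 3.14, 3.14, 3.14, 3.14].

### API

Orientations are given as a unit quaternion [w, x, y, z].
In Python, from station import state, read_camera, finish_job, grip_point_offset gives the robot as it stands.
- The arm moves only by the tool step_arm, never from a script. Its argument "moves" is a list of rows, each an object with "gripper": the closure, from 0 (fully open) to 1 (shut); "delta_pos": the shift along the tool's x, y, z in units of 30 mm (1.0 is 30 mm), a list of three; "twist": the turn, a rotation vector about the tool's x, y, z in units of 5 degrees (1.0 is 5 degrees), a list of three. In form: [{"gripper": gripper, "delta_pos": [tx, ty, tz], "twist": [wx, wy, wz]}, ...]. A call has 1 to 12 rows; each row is the pose to reach, as a shift and turn from the pose commanded when the call began, along the tool's axes at that moment; what a row does not reach only later rows make up. A row lasts 1/10 s, in which the tool goes at most 50 mm and 8.59 degrees, less where a joint would pass 70% of its speed; a pose out of reach is approached as far as the arm can. A call with a gripper value outside its range is refused whole. The fingers move at their own pace and stop on an object; "force" is the grip in N (left out, the last holds). Time passes only in rows, so rows that repeat a pose let the fingers close. It gives the time, the measured TCP pose, the force, the opening and the grip force at its end, in the units of the state.
- state(): the state, without advancing time (a new reading comes with each control period).
- read_camera(name): name is "side" or "top" or "wrist"; returns a dict with "img" (420x560x3 uint8, red, green, blue), "fx", "fy", "cx", "cy" (pixels), "R" (3x3) and "t" (3): a world point X has camera coordinates R X + t. Camera axes: x right, y down, z forward; pixel columns grow to the right and rows downward; lengths in m; the calibration is good to about 2 mm. A picture is of the moment at which its call begins. There is no depth.
- finish_job(): hands the job in; it is judged then, once.
The state is a dict: "clock": time; "q": joint angles; "dq": joint speeds; "joint_efforts": joint torques, N m; "ee_pos": TCP position; "ee_rot": TCP orientation; "contact_force": force on the tool from outside, world axes, zero at the start; "moment": the same for the moment, N m; "finger_gap": opening from 0.0 (shut) to 1.0 (fully open); "grasp_force": force on a finger pad.
Only numpy, scipy, OpenCV 4.12 (cv2) and the standard library are available. Lean on these libraries where they do the work, as an engineer would, in place of code of your own. Each camera call takes 0.05 s, during which the arm holds its last target. There are 200 camera calls.

### The job

Pack the plywood carrier for the painting class: pull its drop front all the way down, stand the small handleless bisque cups (6 cm across) upright on its bottom deck, and lower the loose blue shelf plate over the two pins until it lies flush on the end blocks. Then stand every paint bottle upright on the shelf and push the drop front back up until it is shut. Leave the bird figurine, the lidded jar and the green tumbler where they are; not all the cups and bottles are there every time.

Things in the scene. Friction and masses are not known exactly. Their poses are not given: they have to be found in the camera images.
- carrier: plywood ware carrier fixed to the counter, 170 mm (x) by 200 mm (y), open above. Origin under its middle at counter height; drop front on its -x side, back wall (top at z = 100 mm) on +x. Deck top at z = 20 mm. At either end of y a wooden block, 24 mm thick, with a flat top at z = 82 mm that carries the shelf; from the middle of each (x = 0, y = +-88 mm) rises a steel locating pin
- deck (a point): centre of the deck's upper face (carrier x = 0, y = 0, z = 20 mm). The clear deck runs 70 mm from here to the front (where a sill stands 12 mm above the deck), 72 mm to the back wall and 76 mm to either end block
- pin_left (a point): tip of the locating pin at carrier y = +88 mm. Each pin is 10 mm in diameter, straight for 16 mm and then tapered, 23 mm high above the end block's top
- pin_right (a point): tip of the locating pin at carrier y = -88 mm
- front (a joint): angle of the bottom-hinged drop front: 0 rad = upright, shut; grows as its top swings outward (carrier -x) and down, to a stop at 1.40 rad (nearly level). It starts between 0 and 0.2. Its stiff hinge holds it at any angle; moving it takes about 2 N at the bar
- front_hinge (a point): middle of the drop front's hinge line, at carrier x = -82, y = 0, z = 20 mm; the line runs along carrier y
- front_bar (a point): middle of the drop front's round steel pull bar: 10 mm thick, parallel to the hinge and 120 mm from it, 120 mm long between thin posts at its ends. The front's panel (8 mm thick, 190 mm wide) ends 38 mm short of the bar, so fingers fit on either side of it and it can be pinched from above at any angle of the front
- shelf: loose blue-painted metal shelf plate, 120 (x) by 200 (y) by 6 mm, 0.28 to 0.46 kg, at first flat on the counter, handle up. Through holes of 13 mm at x = 0, y = +-88 mm fit the pins either way round. Black bridge handle over the middle: a round bar 12 mm thick, 72 mm long along x, its centre 30 mm above the underside. Origin: centre of the underside. Seated flush: carrier x = 0, y = 0, z = 82 mm
- cup_a: small straight-sided off-white bisque (unglazed) cup without a handle, 60 mm across, 51 mm high, wall 4 to 5 mm, 0.13 to 0.24 kg; stands upright on the counter; may be absent. Origin at the centre of its underside, z up
- cup_b: small straight-sided off-white bisque (unglazed) cup without a handle, 60 mm across, 51 mm high, wall 4 to 5 mm, 0.13 to 0.24 kg; stands upright on the counter; may be absent. Origin at the centre of its underside, z up (same kind as the other)
- bottle_black: squeeze bottle of underglaze with a black label and body and a white cap with a nozzle, 37 mm across the body up to 72 mm, 98 mm tall over the nozzle, about 85 g; stands upright on the counter; may be absent. Origin at the centre of its underside, z up along its axis
- bottle_green: squeeze bottle of underglaze with a green label and body and a white cap with a nozzle, 37 mm across the body up to 72 mm, 98 mm tall over the nozzle, about 85 g; stands upright on the counter; may be absent. Origin at the centre of its underside, z up along its axis
- bottle_blue: squeeze bottle of underglaze with a blue label and body and a white cap with a nozzle, 37 mm across the body up to 72 mm, 98 mm tall over the nozzle, about 85 g; stands upright on the counter; may be absent. Origin at the centre of its underside, z up along its axis
- bird: off-white bird figurine, 52 x 120 x 76 mm, a bystander at the left, not to be moved; origin at the centre of its underside
- jar: off-white round lidded jar, 104 mm across, 109 mm high, a bystander at the left, not to be moved; origin at the centre of its underside
- tumbler: dark green patterned tumbler, 114 mm across, 107 mm high, a bystander at the right, not to be moved; origin at the centre of its underside

How it is judged:
By the outcome, as a careful person would: the job done as asked, in the order asked, and still so for the second after the job is handed in, with the robot touching nothing.
Of cup_a, cup_b only 1 to 2 are there at a start; the rules pass over those that are not, and their reading is None.
Of bottle_black, bottle_green, bottle_blue only 2 to 3 are there at a start; the rules pass over those that are not, and their reading is None.
At some moment in a run one of cup_a, cup_b, shelf may be knocked a few centimetres aside while the robot is not near it.
It also fails if it takes over 210 s, if anything falls off the work surface, if the arm or the gripper's body presses on something with over 40 N, if the wrist force passes 120 N, or if a joint passes its speed limit or range.

## Working session

There is one attempt and no reset: what is moved stays moved. The work goes in short steps, Python scripts to look and compute and a tool call to move; the robot and the scene stay as the last step left them, time stands still between calls to the robot, and variables do not carry over. Pictures are saved under pics/ and viewed, at most 14 in all, crops included, and the job is handed in when it is done.

Besides the shell and the picture viewer there is one more tool, called after "Request:" as name([rows], argument=value, ...), one row to a line, values as JSON. step_arm: Moves the arm, as the interface text tells. Its arguments: {"type":"object","properties":{"moves":{"type":"array"},"force":{"type":"number"}},"required":["moves"]}

```bash
mkdir -p pics; ls; python3 - <<'E'
from station import *
import cv2
print(state(), grip_point_offset)
for n in("top","side"):
    c=read_camera(n); cv2.imwrite(f"pics/{n}0.png",c["img"][:,:,::-1]); print(n,c["fx"],c["fy"],c["cx"],c["cy"],c["R"],c["t"])
E
```

```text
pics
{'clock': 0.0, 'q': array([ 1.22042601e+00,  1.24464141e-01,  1.65170830e+00, -5.99230895e-06,
        1.36748069e+00, -8.26221372e-02]), 'dq': array([-0.00178106,  0.00158149,  0.00022928,  0.00033481, -0.00080524,
       -0.00148417]), 'joint_efforts': array([-2.29515554e-04, -4.17580891e+01, -3.59942257e+01,  7.75406859e-02,
        4.89566848e-02, -1.62116730e-04]), 'ee_pos': array([0.17178217, 0.62621026, 0.21339329]), 'ee_rot': array([-2.18438713e-04,  1.33473884e-01,  9.91051795e-01, -1.00681699e-03]), 'contact_force': array([-0.18438896, -0.46442005, -0.47066495]), 'moment': array([ 0.01029684, -0.03328679, -0.00265629]), 'grasp_force': 0.0, 'finger_gap': 0.9986573596129622} 0.0188
top 534.0375399520509 534.0375399520509 270.67149802564796 207.4399915051499 [[ 0.02664854 -0.99963999  0.0031214 ]
 [-0.98139819 -0.02675587 -0.19010974]
 [ 0.19012481  0.00200281 -0.98175788]] [-0.06650937  0.51512947  1.7593901 ]
side 396.51761640108754 396.51761640108754 281.1233200562407 211.5014433959163 [[ 0.40500649 -0.91430984  0.00269211]
 [-0.59419423 -0.26544232 -0.75925858]
 [ 0.69491219  0.30590502 -0.6507835 ]] [-0.26358221  0.39571782  1.19300285]
```

View pics/top0.png

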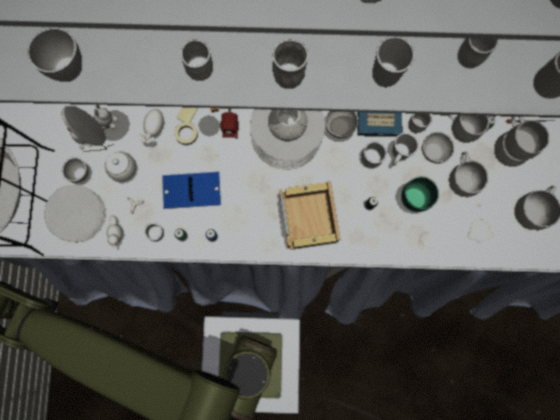

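View pics/side0.png

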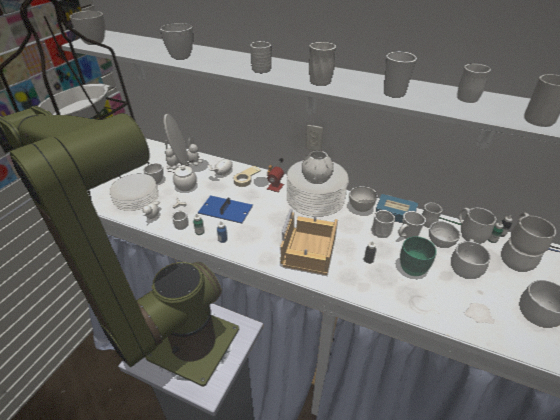

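```bash
cat > h.py <<'E'
from station import *
import cv2, numpy as np
from scipy.spatial.transform import Rotation as Ro
def cam(n,save=None):
    c=read_camera(n)
    if save: cv2.imwrite(f"pics/{save}.png",c["img"][:,:,::-1])
    return c
def w(c,u,v,z):
    o=-c["R"].T@c["t"]; d=c["R"].T@np.array([(u-c["cx"])/c["fx"],(v-c["cy"])/c["fy"],1]); return o+d*(z-o[2])/d[2]
def px(c,X):
    p=c["R"]@np.array(X)+c["t"]; return np.array([c["fx"]*p[0]/p[2]+c["cx"],c["fy"]*p[1]/p[2]+c["cy"]])
def crop(c,u0,v0,u1,v1,s,name):
    im=cv2.resize(c["img"][v0:v1,u0:u1,::-1],None,fx=s,fy=s,interpolation=cv2.INTER_CUBIC); cv2.imwrite(f"pics/{name}.png",im)
def rot(): 
    q=state()["ee_rot"]; return Ro.from_quat(np.r_[q[1:],q[0]])
def tgt(p,yaw=None):
    """deltas (tool axes, units) to TCP position p and tool-down with tool y at yaw (world)"""
    s=state(); R=rot(); d=R.inv().apply(np.array(p)-s["ee_pos"])/.03
    out=[d.round(2).tolist()]
    if yaw is not None:
        best=None
        for a in(yaw,yaw+np.pi):
            y=np.array([np.cos(a),np.sin(a),0]); z=np.array([0,0,-1.]); x=np.cross(y,z)
            rv=(R.inv()*Ro.from_matrix(np.c_[x,y,z])).as_rotvec()
            if best is None or np.linalg.norm(rv)<np.linalg.norm(best): best=rv
        out.append((np.degrees(best)/5).round(2).tolist())
    return out
E
python3 - <<'E'
from h import *
c=cam("top"); 
a=cv2.resize(c["img"][150:255,130:390,::-1],None,fx=3,fy=3,interpolation=cv2.INTER_CUBIC)
b=cv2.resize(c["img"][95:175,330:500,::-1],None,fx=3,fy=3,interpolation=cv2.INTER_CUBIC)
b=cv2.copyMakeBorder(b,0,0,0,a.shape[1]-b.shape[1],cv2.BORDER_CONSTANT)
cv2.imwrite("pics/z1.png",np.vstack([a,b]))
E
```

```text
(no output)
```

View pics/z1.png

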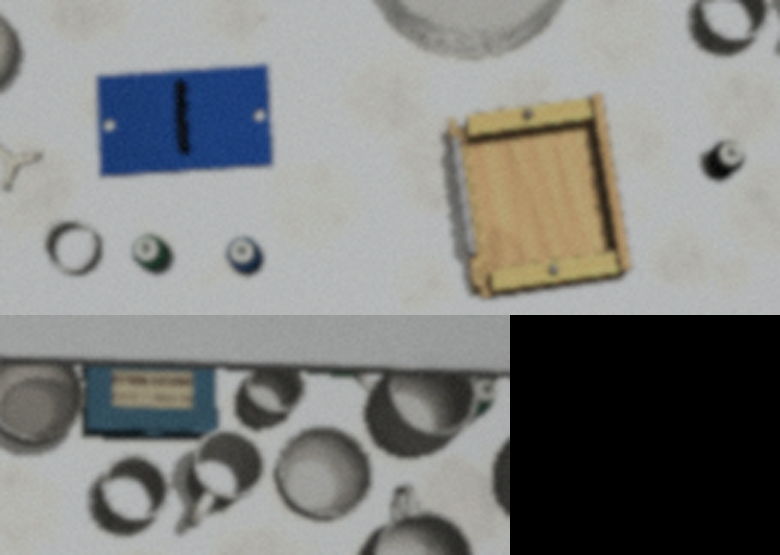

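```bash
python3 - <<'E'
from h import *
c=cam("top"); s=cam("side")
def z1(u,v): return 130+u/3-.33,150+v/3-.33
P={}
for n,u,v,z in[("pinL",527,114,.105),("pinR",553,269,.105),("holeA",110,126,.006),("holeB",260,116,.006),("cup",75,248,.051),("green",150,252,.098),("blue",241,252,.098),("black",729,153,.098),("barA",450,138,.13),("barB",472,250,.13),("h0",180,84,.036),("h1",185,150,.036)]:
    P[n]=w(c,*z1(u,v),z); print(n,P[n].round(4),px(s,P[n]).round(1))
for a,b in(("pinL","pinR"),("holeA","holeB")):
    d=P[a]-P[b]; print(a,(P[a]+P[b])/2,np.linalg.norm(d),np.degrees(np.arctan2(d[1],d[0])))
for n,u,v in(("c2",128,493),("c3",269,397)):
    for z in(.051,.08): X=w(c,330+u/3,95+(v-315)/3,z); print(n,z,X.round(3),px(s,X).round(1))
crop(s,160,160,460,290,2.6,"s1")
E
```

```text
pinL [ 0.5757 -0.1655  0.105 ] [313.7 216.3]
pinR [ 0.4044 -0.1961  0.105 ] [304.6 249.1]
holeA [0.5713 0.3128 0.006 ] [206.1 204.1]
holeB [0.5879 0.139  0.006 ] [244.2 212.7]
cup [0.4209 0.3338 0.051 ] [179.5 216.2]
green [0.4121 0.2417 0.098 ] [196.6 214.8]
blue [0.4148 0.1428 0.098 ] [219.8 221.5]
black [ 0.5393 -0.3891  0.098 ] [370.1 241.3]
barA [ 0.5409 -0.0809  0.13  ] [289.2 210.7]
barB [ 0.4192 -0.1073  0.13  ] [282.5 233.7]
h0 [0.6163 0.2294 0.036 ] [228.  197.5]
h1 [0.539  0.2195 0.036 ] [220.6 209. ]
pinL [ 0.49005064 -0.18078567  0.105     ] 0.17392753374831005 10.125626590617493
holeA [0.57959615 0.22590149 0.006     ] 0.1745311619350225 95.48629776100718
c2 0.051 [ 0.713 -0.4    0.051] [382.2 221.7]
c2 0.08 [ 0.704 -0.394  0.08 ] [381.5 217.1]
c3 0.051 [ 0.834 -0.565  0.051] [430.7 214.5]
c3 0.08 [ 0.823 -0.557  0.08 ] [430.  209.9]
```

View pics/s1.png

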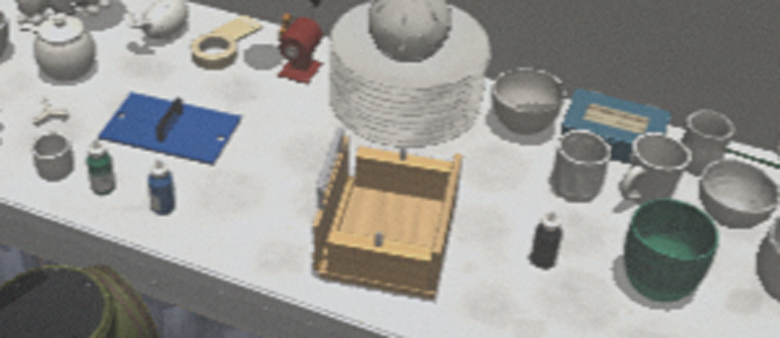

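```bash
python3 - <<'E'
from h import *
print(tgt([.4745,-.0942,.26],np.radians(100.1)))
E
```

```text
[[-16.08, -20.5, -1.51], [-0.01, -0.0, -5.09]]
```

Request:
step_arm([
  {"gripper":0.3,"delta_pos":[-0.8,-1,-1.5],"twist":[0,0,0]},
  {"gripper":0.3,"delta_pos":[-16,-20.5,-1.5],"twist":[0,0,-5.1]},
  {"gripper":0.3,"delta_pos":[-16,-20.5,-1.5],"twist":[0,0,-5.1]},
  {"gripper":0.3,"delta_pos":[-16,-20.5,-1.5],"twist":[0,0,-5.1]},
  {"gripper":0.3,"delta_pos":[-16,-20.5,-1.5],"twist":[0,0,-5.1]},
  {"gripper":0.3,"delta_pos":[-16,-20.5,-1.5],"twist":[0,0,-5.1]},
  {"gripper":0.3,"delta_pos":[-16,-20.5,-1.5],"twist":[0,0,-5.1]},
  {"gripper":0.3,"delta_pos":[-16,-20.5,-1.5],"twist":[0,0,-5.1]},
  {"gripper":0.3,"delta_pos":[-16,-20.5,-1.5],"twist":[0,0,-5.1]},
  {"gripper":0.3,"delta_pos":[-16,-20.5,-1.5],"twist":[0,0,-5.1]},
  {"gripper":0.3,"delta_pos":[-16,-20.5,-1.5],"twist":[0,0,-5.1]},
  {"gripper":0.3,"delta_pos":[-16,-20.5,-1.5],"twist":[0,0,-5.1]},
], force=20)

```text
clock: 1.45
ee_pos: [0.3963, 0.0876, 0.2581]
ee_rot: [0.001, -0.089, 0.996, 0.0]
contact_force: [1.0, 0.7, 0.5]
finger_gap: 0.703
grasp_force: 0.0
```

```bash
python3 - <<'E'
from h import *
print(state()["clock"],state()["ee_pos"],tgt([.4745,-.0942,.26],np.radians(100.1)))
E
```

```text
1.45 [0.39633855 0.08757352 0.25809275] [[-1.5, -6.42, -0.06], [0.0, 0.02, 0.01]]
```

Request:
step_arm([
  {"gripper":0.3,"delta_pos":[-1.5,-6.4,0],"twist":[0,0,0]},
  {"gripper":0.3,"delta_pos":[-1.5,-6.4,0],"twist":[0,0,0]},
  {"gripper":0.3,"delta_pos":[-1.5,-6.4,0],"twist":[0,0,0]},
  {"gripper":0.3,"delta_pos":[-1.5,-6.4,0],"twist":[0,0,0]},
  {"gripper":0.3,"delta_pos":[-1.5,-6.4,0],"twist":[0,0,0]},
  {"gripper":0.3,"delta_pos":[-1.5,-6.4,0],"twist":[0,0,0]},
])

```text
clock: 2.05
ee_pos: [0.4741, -0.0922, 0.2574]
ee_rot: [-0.001, -0.087, 0.996, 0.0]
contact_force: [0.2, 0.3, 0.5]
finger_gap: 0.701
grasp_force: 0.0
```

```bash
python3 - <<'E'
from h import *
c=cam("wrist","w1"); print(state()["ee_pos"],-c["R"].T@c["t"],c["fx"]); print(px(c,[.4745,-.0942,.14]),px(c,[.5757,-.1655,.105]),px(c,[.4044,-.1961,.105]))
E
```

```text
[ 0.47393982 -0.09132613  0.25751688] [ 0.39887915 -0.10659149  0.42796635] 316.6384946520761
[270.01727268 208.93335882] [191.9071585  276.12272201] [179.44975411 113.57580563]
```

View pics/w1.png

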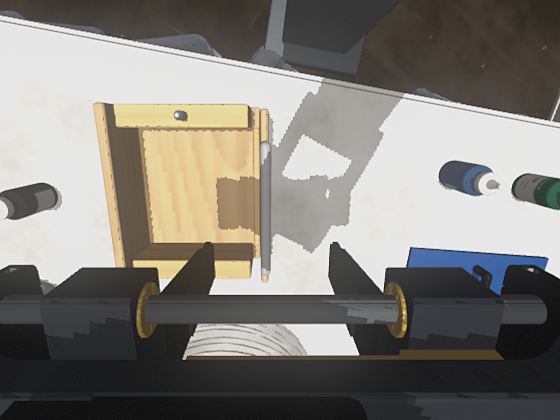

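```bash
python3 - <<'E'
from h import *
print(tgt([.4752,-.0978,.121],np.radians(100.1)))
E
```

```text
[[-0.01, -0.22, 4.55], [0.01, -0.01, 0.01]]
```

Request:
step_arm([
  {"gripper":0.3,"delta_pos":[0,-0.2,1],"twist":[0,0,0]},
  {"gripper":0.3,"delta_pos":[0,-0.2,2.5],"twist":[0,0,0]},
  {"gripper":0.3,"delta_pos":[0,-0.2,3.8],"twist":[0,0,0]},
  {"gripper":0.3,"delta_pos":[0,-0.2,4.5],"twist":[0,0,0]},
  {"gripper":0.3,"delta_pos":[0,-0.2,4.5],"twist":[0,0,0]},
  {"gripper":1,"delta_pos":[0,-0.2,4.5],"twist":[0,0,0]},
  {"gripper":1,"delta_pos":[0,-0.2,4.5],"twist":[0,0,0]},
  {"gripper":1,"delta_pos":[0,-0.2,4.5],"twist":[0,0,0]},
  {"gripper":1,"delta_pos":[0,-0.2,4.5],"twist":[0,0,0]},
  {"gripper":1,"delta_pos":[0,-0.2,4.5],"twist":[0,0,0]},
  {"gripper":1,"delta_pos":[0,-0.2,4.5],"twist":[0,0,0]},
  {"gripper":1,"delta_pos":[0,-0.2,4.5],"twist":[0,0,0]},
], force=12)

```text
clock: 3.3
ee_pos: [0.4753, -0.0975, 0.1229]
ee_rot: [0.0, -0.088, 0.996, -0.0]
contact_force: [0.3, -0.6, 0.2]
finger_gap: 0.169
grasp_force: 0.0
```

Request:
step_arm([
  {"gripper":1,"delta_pos":[0,0,0],"twist":[0,0,0]},
  {"gripper":1,"delta_pos":[0,0,0],"twist":[0,0,0]},
  {"gripper":1,"delta_pos":[0,0,0],"twist":[0,0,0]},
])

```text
clock: 3.6
ee_pos: [0.4753, -0.0975, 0.1228]
ee_rot: [-0.0, -0.088, 0.996, -0.0]
contact_force: [0.3, -0.5, 0.4]
finger_gap: 0.097
grasp_force: 12.0
```

Request:
step_arm([
  {"gripper":1,"delta_pos":[0,0.4,0.03],"twist":[0,0,0]},
  {"gripper":1,"delta_pos":[0,0.91,0.12],"twist":[0,0,0]},
  {"gripper":1,"delta_pos":[0,1.38,0.27],"twist":[0,0,0]},
  {"gripper":1,"delta_pos":[0,1.84,0.49],"twist":[0,0,0]},
  {"gripper":1,"delta_pos":[0,2.26,0.75],"twist":[0,0,0]},
  {"gripper":1,"delta_pos":[0,2.65,1.07],"twist":[0,0,0]},
  {"gripper":1,"delta_pos":[0,3.0,1.44],"twist":[0,0,0]},
  {"gripper":1,"delta_pos":[0,3.29,1.84],"twist":[0,0,0]},
  {"gripper":1,"delta_pos":[0,3.5,2.2],"twist":[0,0,0]},
  {"gripper":1,"delta_pos":[0,3.65,2.55],"twist":[0,0,0]},
  {"gripper":1,"delta_pos":[0,3.78,2.93],"twist":[0,0,0]},
  {"gripper":1,"delta_pos":[0,3.86,3.32],"twist":[0,0,0]},
])

```text
clock: 4.8
ee_pos: [0.4574, 0.014, 0.0248]
ee_rot: [0.002, -0.09, 0.996, -0.004]
contact_force: [0.6, -20.0, 20.8]
finger_gap: 0.101
grasp_force: 12.0
```

Request:
step_arm([
  {"gripper":1,"delta_pos":[0,0,0.06],"twist":[0,0,0]},
  {"gripper":1,"delta_pos":[0,0,0.1],"twist":[0,0,0]},
  {"gripper":1,"delta_pos":[0,0,0.1],"twist":[0,0,0]},
])

```text
clock: 5.1
ee_pos: [0.4579, 0.014, 0.0232]
ee_rot: [0.002, -0.09, 0.996, -0.004]
contact_force: [-0.0, -15.0, 12.9]
finger_gap: 0.097
grasp_force: 12.0
```

Request:
step_arm([
  {"gripper":1,"delta_pos":[0,-0.05,0.05],"twist":[0,0,0]},
  {"gripper":1,"delta_pos":[0,-0.08,0.15],"twist":[0,0,0]},
  {"gripper":1,"delta_pos":[0,-0.08,0.15],"twist":[0,0,0]},
  {"gripper":1,"delta_pos":[0,-0.08,0.15],"twist":[0,0,0]},
])

```text
clock: 5.5
ee_pos: [0.459, 0.0142, 0.0193]
ee_rot: [0.003, -0.089, 0.996, -0.001]
contact_force: [0.5, -3.9, 15.2]
finger_gap: 0.103
grasp_force: 12.0
```

Request:
step_arm([
  {"gripper":0.7,"delta_pos":[0,0,0],"twist":[0,0,0]},
  {"gripper":0.7,"delta_pos":[0,0,0],"twist":[0,0,0]},
  {"gripper":0.7,"delta_pos":[0,0,0],"twist":[0,0,0]},
  {"gripper":0.7,"delta_pos":[0,0,-1.5],"twist":[0,0,0]},
  {"gripper":0.6,"delta_pos":[0,0,-3],"twist":[0,0,0]},
  {"gripper":0.3,"delta_pos":[0,0,-5],"twist":[0,0,0]},
  {"gripper":0,"delta_pos":[0,0,-6],"twist":[0,0,0]},
  {"gripper":0,"delta_pos":[0,0,-7],"twist":[0,0,0]},
  {"gripper":0,"delta_pos":[0,0,-7],"twist":[0,0,0]},
])

```text
clock: 6.4
ee_pos: [0.4574, 0.0144, 0.2305]
ee_rot: [0.004, -0.089, 0.996, -0.0]
contact_force: [0.0, 0.6, -0.5]
finger_gap: 0.665
grasp_force: 0.0
```

```bash
python3 - <<'E'
from h import *
c=cam("wrist","w2"); s=cam("side");crop(s,160,160,420,290,3,"s2"); print(state()["ee_pos"])
C=np.array([.490,-.181,0]);ax=np.array([.176,-.984,0]);ay=np.array([.984,.176,0])
for th in(1.3,1.4):
  for yy in(-.06,0,.06):
    X=C+ax*(-.082-.12*np.sin(th))+ay*yy+[0,0,.02+.12*np.cos(th)]; print(th,yy,px(c,X).round(1),((px(s,X)-[160,160])*3).round(1))
E
```

```text
[0.45496985 0.01453089 0.22518009]
1.3 -0.06 [271.9 136.7] [275.8 253.9]
1.3 0 [271.9 191.5] [289.9 220.5]
1.3 0.06 [271.8 241.5] [303.2 189. ]
1.4 -0.06 [274.3 136.2] [274.2 260.4]
1.4 0 [274.1 189.4] [288.2 226.9]
1.4 0.06 [274. 238.] [301.5 195.4]
```

View pics/w2.png

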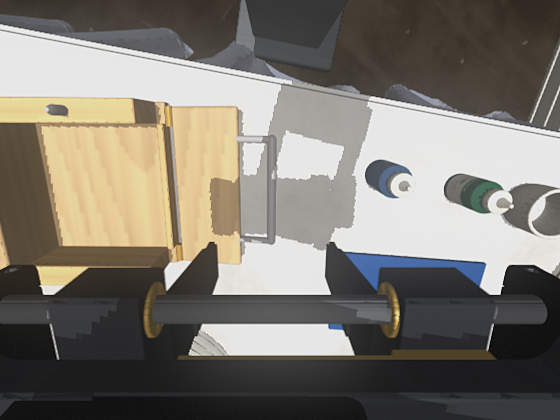

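```bash
python3 - <<'E'
from h import *
print(state()["q"].round(2),tgt([.421,.334,.2],np.radians(10)),tgt([.421,.334,.2],np.radians(9.9)))
c=cam("top")
X=[.4209,.3338,.051]; print(px(c,X)) 
crop(c,130,150,260,255,4,"t2")
E
```

```text
[-0.09 -0.33  2.05  0.    1.42 -1.83] [[-0.77, 10.68, 0.84], [0.01, 0.0, -17.97]] [[-0.77, 10.68, 0.84], [0.01, 0.0, -17.95]]
[154.67170593 232.33141706]
```

View pics/t2.png

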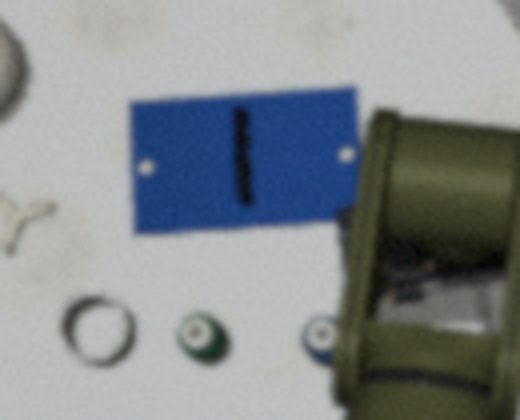

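Request:
step_arm([
  {"gripper":0,"delta_pos":[0,0,0],"twist":[0,0,2]},
  {"gripper":0,"delta_pos":[-0.8,10.7,0.8],"twist":[0,0,18]},
  {"gripper":0,"delta_pos":[-0.8,10.7,0.8],"twist":[0,0,18]},
  {"gripper":0,"delta_pos":[-0.8,10.7,0.8],"twist":[0,0,18]},
  {"gripper":0,"delta_pos":[-0.8,10.7,0.8],"twist":[0,0,18]},
  {"gripper":0,"delta_pos":[-0.8,10.7,0.8],"twist":[0,0,18]},
  {"gripper":0,"delta_pos":[-0.8,10.7,0.8],"twist":[0,0,18]},
  {"gripper":0,"delta_pos":[-0.8,10.7,0.8],"twist":[0,0,18]},
  {"gripper":0,"delta_pos":[-0.8,10.7,0.8],"twist":[0,0,18]},
  {"gripper":0,"delta_pos":[-0.8,10.7,0.8],"twist":[0,0,18]},
  {"gripper":0,"delta_pos":[-0.8,10.7,0.8],"twist":[0,0,18]},
  {"gripper":0,"delta_pos":[-0.8,10.7,0.8],"twist":[0,0,18]},
])

```text
clock: 7.75
ee_pos: [0.4206, 0.3339, 0.1981]
ee_rot: [-0.001, 0.643, 0.766, -0.003]
contact_force: [0.7, -0.5, 0.1]
finger_gap: 1.005
grasp_force: 0.0
```

```bash
sed -i 's/for a in(yaw,yaw+np.pi)/for a in(yaw,)/' h.py; python3 - <<'E'
from h import *
print(state()["q"].round(2),state()["ee_pos"],tgt([.421,.334,.02],np.radians(10)))
c=cam("wrist","w3");print(px(c,[.421,.334,.051]), px(c,[.421+.03,.334,.051]), px(c,[.421-.03,.334,.051]),px(c,[.421,.334-.03,.051]))
E
```

```text
[ 0.57 -0.11  1.92  0.    1.34  0.4 ] [0.42059398 0.3339147  0.19814778] [[0.01, 0.05, 5.94], [-0.06, 0.03, -0.0]]
[272.94345907 199.6736996 ] [301.51692952 204.59877189] [244.14944781 194.71061375] [267.98579078 226.9208837 ]
```

View pics/w3.png

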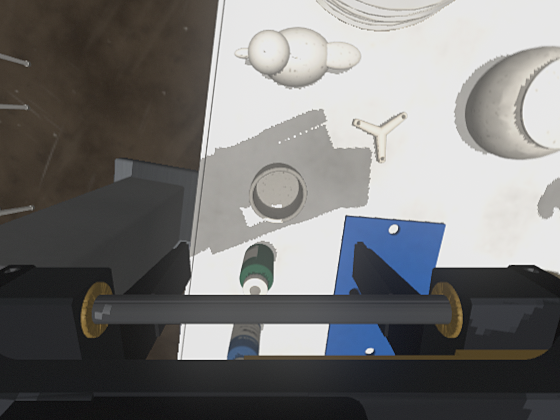

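```bash
python3 - <<'E'
from h import *
c=cam("wrist");s=cam("top")
print(w(c,278,192,.051),px(c,[.5713,.3128,.006]),px(c,[.5879,.139,.006]),px(c,[.4121,.2417,.098]),w(c,393.5,229.5,.006))
print(w(s,154.5,232.75,.051), -c["R"].T@c["t"], c["R"])
g=cv2.cvtColor(c["img"],cv2.COLOR_RGB2GRAY)[140:240,220:340]
print(cv2.HoughCircles(cv2.resize(g,None,fx=4,fy=4,interpolation=cv2.INTER_CUBIC),cv2.HOUGH_GRADIENT,1,20,param1=100,param2=30,minRadius=70,maxRadius=140)[0][:5]/4+[220,140,0])
cv2.imwrite("pics/w3c.png",cv2.resize(c["img"][140:240,220:340,::-1],None,fx=6,fy=6))
E
```

```text
[0.42482151 0.34270824 0.051     ] [392.66362851 228.86072165] [369.12568544 350.65768857] [247.0812159  300.99152871] [0.57251435 0.31218992 0.006     ]
[0.41947041 0.33427869 0.051     ] [0.40807825 0.40853848 0.36859167] [[ 0.98497891  0.17258466 -0.00557491]
 [ 0.16752792 -0.94729857  0.27305645]
 [ 0.04184425 -0.2698888  -0.96198186]]
[[277.125      193.625       25.72500038]
 [277.875      188.625       26.125     ]
 [279.625      198.375       30.92499924]
 [282.375      193.625       32.65000153]
 [271.875      190.375       31.72500038]]
```

View pics/w3c.png

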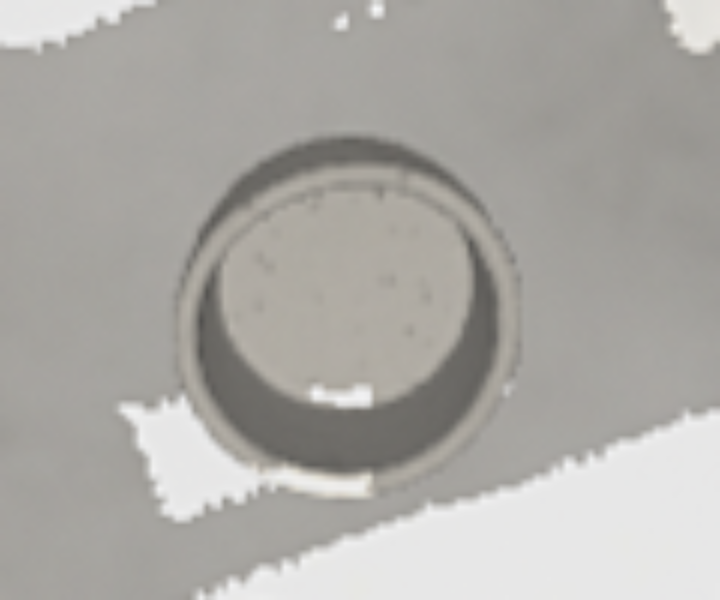

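```bash
python3 - <<'E'
from h import *
c=cam("wrist")
X=w(c,278.3,195,.051);print(X,tgt([X[0],X[1],.018],np.radians(10)))
E
```

```text
[0.42625154 0.33959208 0.051     ] [[0.17, 0.22, 6.05], [-0.04, 0.02, 0.05]]
```

Request:
step_arm([
  {"gripper":0,"delta_pos":[0.17,0.22,1],"twist":[0,0,0]},
  {"gripper":0,"delta_pos":[0.17,0.22,2.5],"twist":[0,0,0]},
  {"gripper":0,"delta_pos":[0.17,0.22,4],"twist":[0,0,0]},
  {"gripper":0,"delta_pos":[0.17,0.22,5.3],"twist":[0,0,0]},
  {"gripper":0,"delta_pos":[0.17,0.22,6],"twist":[0,0,0]},
  {"gripper":0,"delta_pos":[0.17,0.22,6],"twist":[0,0,0]},
  {"gripper":1,"delta_pos":[0.17,0.22,6],"twist":[0,0,0]},
  {"gripper":1,"delta_pos":[0.17,0.22,6],"twist":[0,0,0]},
  {"gripper":1,"delta_pos":[0.17,0.22,6],"twist":[0,0,0]},
  {"gripper":1,"delta_pos":[0.17,0.22,6],"twist":[0,0,0]},
  {"gripper":1,"delta_pos":[0.17,0.22,6],"twist":[0,0,0]},
  {"gripper":1,"delta_pos":[0.17,0.22,6],"twist":[0,0,0]},
], force=25)

```text
clock: 9.15
ee_pos: [0.4281, 0.3408, 0.0226]
ee_rot: [0.0, 0.642, 0.767, 0.0]
contact_force: [-1.1, -0.4, 4.3]
finger_gap: 0.624
grasp_force: 25.0
```

```bash
python3 - <<'E'
from h import *
print(tgt([.490,-.181,.20],np.radians(10.1)))
E
```

```text
[[-17.48, -1.04, -5.92], [0.01, -0.0, 0.01]]
```

Request:
step_arm([
  {"gripper":1,"delta_pos":[0,0,-1],"twist":[0,0,0]},
  {"gripper":1,"delta_pos":[0,0,-2.5],"twist":[0,0,0]},
  {"gripper":1,"delta_pos":[0,0,-4],"twist":[0,0,0]},
  {"gripper":1,"delta_pos":[-1,0,-5.5],"twist":[0,0,0]},
  {"gripper":1,"delta_pos":[-17.5,-1,-5.9],"twist":[0,0,0]},
  {"gripper":1,"delta_pos":[-17.5,-1,-5.9],"twist":[0,0,0]},
  {"gripper":1,"delta_pos":[-17.5,-1,-5.9],"twist":[0,0,0]},
  {"gripper":1,"delta_pos":[-17.5,-1,-5.9],"twist":[0,0,0]},
  {"gripper":1,"delta_pos":[-17.5,-1,-5.9],"twist":[0,0,0]},
  {"gripper":1,"delta_pos":[-17.5,-1,-5.9],"twist":[0,0,0]},
  {"gripper":1,"delta_pos":[-17.5,-1,-5.9],"twist":[0,0,0]},
  {"gripper":1,"delta_pos":[-17.5,-1,-5.9],"twist":[0,0,0]},
])

```text
clock: 10.35
ee_pos: [0.4791, -0.0859, 0.1955]
ee_rot: [0.0, 0.642, 0.767, 0.0]
contact_force: [1.8, 0.7, -1.2]
finger_gap: 0.623
grasp_force: 25.0
```

Request:
step_arm([
  {"gripper":1,"delta_pos":[-5,0,0],"twist":[0,0,0]},
  {"gripper":1,"delta_pos":[-5,0,0],"twist":[0,0,0]},
  {"gripper":1,"delta_pos":[-5,0,0],"twist":[0,0,0]},
  {"gripper":1,"delta_pos":[-5,0,0],"twist":[0,0,0]},
  {"gripper":1,"delta_pos":[-5,0,0],"twist":[0,0,0]},
])

```text
clock: 10.85
ee_pos: [0.5054, -0.2323, 0.1947]
ee_rot: [-0.001, 0.643, 0.766, 0.0]
contact_force: [-0.5, 0.4, -2.0]
finger_gap: 0.623
grasp_force: 25.0
```

```bash
python3 - <<'E'
from h import *
print(state()["ee_pos"],state()["finger_gap"],tgt([.490,-.181,.045],np.radians(10.1)))
c=cam("wrist","w4");print(px(c,[.5757,-.1655,.105]),px(c,[.4044,-.1961,.105]))
E
```

```text
[ 0.5054362  -0.23225374  0.19473375] 0.6233713989976649 [[1.76, -0.2, 4.99], [-0.01, -0.02, -0.01]]
[371.7037725  152.14434104] [156.9989262 152.5781395]
```

View pics/w4.png

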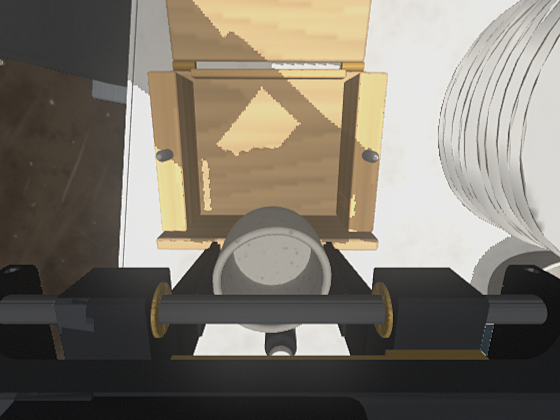

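Request:
step_arm([
  {"gripper":1,"delta_pos":[1.76,-0.1,0],"twist":[0,0,0]},
  {"gripper":1,"delta_pos":[1.76,-0.1,0.3],"twist":[0,0,0]},
  {"gripper":1,"delta_pos":[1.76,-0.1,1.5],"twist":[0,0,0]},
  {"gripper":1,"delta_pos":[1.76,-0.1,3],"twist":[0,0,0]},
  {"gripper":1,"delta_pos":[1.76,-0.1,4],"twist":[0,0,0]},
  {"gripper":1,"delta_pos":[1.76,-0.1,4.6],"twist":[0,0,0]},
  {"gripper":1,"delta_pos":[1.76,-0.1,4.9],"twist":[0,0,0]},
  {"gripper":1,"delta_pos":[1.76,-0.1,4.9],"twist":[0,0,0]},
])

```text
clock: 11.7
ee_pos: [0.4927, -0.1787, 0.0474]
ee_rot: [-0.001, 0.641, 0.767, -0.0]
contact_force: [0.9, 0.8, -1.0]
finger_gap: 0.622
grasp_force: 25.0
```

Request:
step_arm([
  {"gripper":1,"delta_pos":[0,0,0.1],"twist":[0,0,0]},
  {"gripper":1,"delta_pos":[0,0,0.15],"twist":[0,0,0]},
  {"gripper":1,"delta_pos":[0,0,0.15],"twist":[0,0,0]},
])

```text
clock: 12.0
ee_pos: [0.4943, -0.1803, 0.0452]
ee_rot: [0.001, 0.642, 0.767, 0.0]
contact_force: [0.1, -0.2, -1.6]
finger_gap: 0.625
grasp_force: 25.0
```

Request:
step_arm([
  {"gripper":1,"delta_pos":[0,0,0.05],"twist":[0,0,0]},
  {"gripper":1,"delta_pos":[0,0,0.1],"twist":[0,0,0]},
  {"gripper":1,"delta_pos":[0,0,0.1],"twist":[0,0,0]},
])

```text
clock: 12.3
ee_pos: [0.4942, -0.1803, 0.0426]
ee_rot: [0.0, 0.642, 0.767, 0.0]
contact_force: [-2.8, 0.7, 5.5]
finger_gap: 0.619
grasp_force: 25.0
```

Request:
step_arm([
  {"gripper":0.15,"delta_pos":[0,0,0],"twist":[0,0,0]},
  {"gripper":0.15,"delta_pos":[0,0,0],"twist":[0,0,0]},
  {"gripper":0.15,"delta_pos":[0,0,0],"twist":[0,0,0]},
  {"gripper":0.15,"delta_pos":[0,0,-0.5],"twist":[0,0,0]},
  {"gripper":0.15,"delta_pos":[0,0,-2],"twist":[0,0,0]},
  {"gripper":0.15,"delta_pos":[0,0,-3.5],"twist":[0,0,0]},
  {"gripper":0.15,"delta_pos":[-1.5,0,-5],"twist":[0,0,0]},
  {"gripper":0.15,"delta_pos":[-3,0,-6],"twist":[0,0,0]},
  {"gripper":0.15,"delta_pos":[-3,0,-6],"twist":[0,0,0]},
  {"gripper":0.15,"delta_pos":[-3,0,-6],"twist":[0,0,0]},
])

```text
clock: 13.3
ee_pos: [0.5105, -0.2706, 0.2241]
ee_rot: [0.002, 0.643, 0.766, 0.0]
contact_force: [0.1, 0.7, 0.9]
finger_gap: 0.85
grasp_force: 0.0
```

```bash
python3 - <<'E'
from h import *
print(state()["ee_pos"],-cam("wrist")["R"].T@cam("wrist")["t"])
c=cam("wrist");print(px(c,[.5757,-.1655,.105]),px(c,[.4044,-.1961,.105]))
cv2.imwrite("pics/w5.png",cv2.resize(c["img"][50:250,110:390,::-1],None,fx=2.8,fy=2.8,interpolation=cv2.INTER_CUBIC))
E
```

```text
[ 0.51053031 -0.27058369  0.22408022] [ 0.4943005  -0.19412237  0.39425847]
[369.80707448 107.9417892 ] [166.79487343 107.9860893 ]
```

View pics/w5.png

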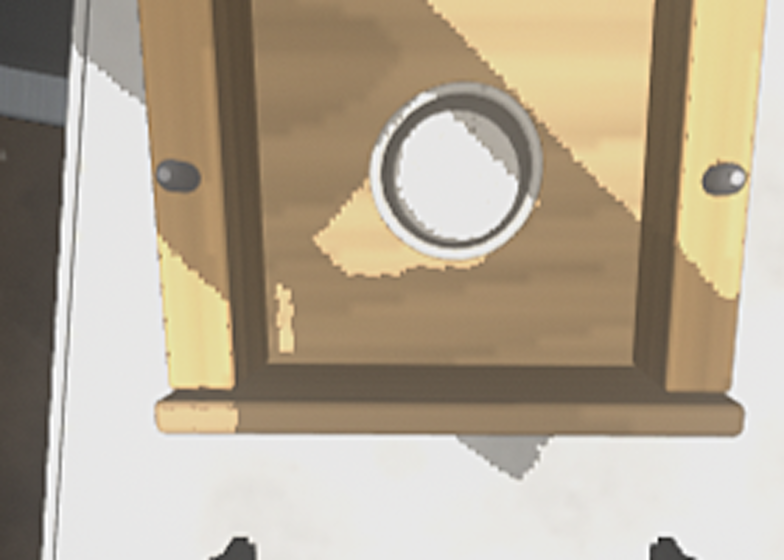

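```bash
python3 - <<'E'
from h import *
c=cam("wrist");R=w(c,168.2,112.1,.105);L=w(c,373.6,113.6,.105);d=L-R
print(L,R,(L+R)/2,np.linalg.norm(d),np.degrees(np.arctan2(d[1],d[0])))
C=(L+R)/2
# bases at z=.082, x-> base appearance check
a=cam("top"); print(px(a,L),px(a,R))
hA,hB=w(a,166.5,191.75,.006),w(a,130+347/4-.1,150+154/4-.1,.006);m=(hA+hB)/2;d=hA-hB
print(hA,hB,m,np.degrees(np.arctan2(d[1],d[0])),state()["q"].round(2))
crop(a,130,150,260,255,5,"t3")
print(tgt([m[0],m[1],.16],np.radians(95.5)))
E
```

```text
[ 0.57932597 -0.16875816  0.105     ] [ 0.40560216 -0.19863813  0.105     ] [ 0.49246407 -0.18369815  0.105     ] 0.17627471959989924 9.75921121178244
[306.338465   186.61619087] [314.79718024 239.00278639]
[0.570983   0.31217997 0.006     ] [0.58774264 0.13793145 0.006     ] [0.57936282 0.22505571 0.006     ] 95.49394562039326 [-0.58 -0.04  1.81  0.    1.37 -0.76]
[[15.71, 5.24, 2.0], [-0.0, -0.05, -17.06]]
```

View pics/t3.png

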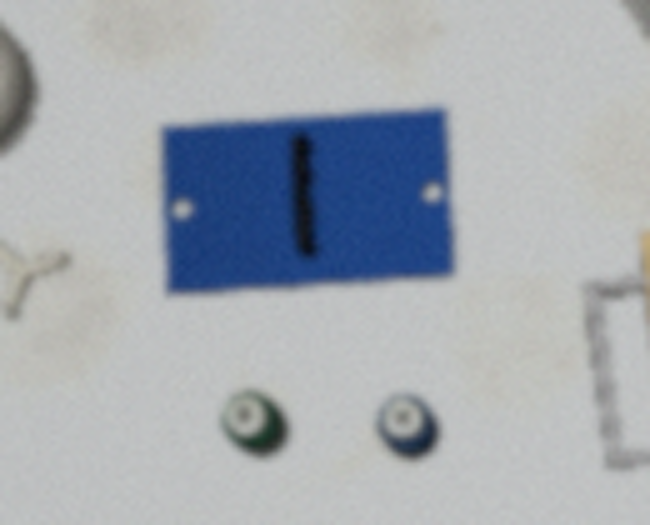

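Request:
step_arm([
  {"gripper":0.4,"delta_pos":[1,0.3,0],"twist":[0,0,0]},
  {"gripper":0.4,"delta_pos":[15.7,5.2,1.5],"twist":[0,0,-17]},
  {"gripper":0.4,"delta_pos":[15.7,5.2,1.5],"twist":[0,0,-17]},
  {"gripper":0.4,"delta_pos":[15.7,5.2,1.5],"twist":[0,0,-17]},
  {"gripper":0.4,"delta_pos":[15.7,5.2,1.5],"twist":[0,0,-17]},
  {"gripper":0.4,"delta_pos":[15.7,5.2,1.5],"twist":[0,0,-17]},
  {"gripper":0.4,"delta_pos":[15.7,5.2,1.5],"twist":[0,0,-17]},
  {"gripper":0.4,"delta_pos":[15.7,5.2,1.5],"twist":[0,0,-17]},
  {"gripper":0.4,"delta_pos":[15.7,5.2,1.5],"twist":[0,0,-17]},
  {"gripper":0.4,"delta_pos":[15.7,5.2,1.5],"twist":[0,0,-17]},
  {"gripper":0.4,"delta_pos":[15.7,5.2,1.5],"twist":[0,0,-17]},
  {"gripper":0.4,"delta_pos":[15.7,5.2,1.5],"twist":[0,0,-17]},
])

```text
clock: 14.75
ee_pos: [0.5782, 0.2255, 0.1741]
ee_rot: [-0.002, -0.048, 0.999, -0.0]
contact_force: [0.0, -0.4, 0.3]
finger_gap: 0.599
grasp_force: 0.0
```

Request:
step_arm([
  {"gripper":0.4,"delta_pos":[0,0,0],"twist":[0,0,0]},
  {"gripper":0.4,"delta_pos":[0,0,0],"twist":[0,0,0]},
])

```text
clock: 14.95
ee_pos: [0.5795, 0.2216, 0.1758]
ee_rot: [-0.0, -0.044, 0.999, -0.0]
contact_force: [0.5, 0.0, 0.4]
finger_gap: 0.601
grasp_force: 0.0
```

```bash
python3 - <<'E'
from h import *
c=cam("wrist","w6");print(state()["ee_pos"],np.degrees(np.arctan2(*rot().as_matrix()[:2,1][::-1])))
for X in([.571,.3122,.006],[.5877,.1379,.006],[.5794,.2250,.036]):print(px(c,X))
print(tgt([.5794,.225,.02],np.radians(95.5)))
E
```

```text
[0.57977907 0.22138909 0.17605636] 95.01221107223562
[355.00978378 196.03192302]
[195.87148624 197.28170915]
[275.68132377 203.24184115]
[[0.0, 0.12, 5.2], [-0.0, -0.0, -0.1]]
```

View pics/w6.png

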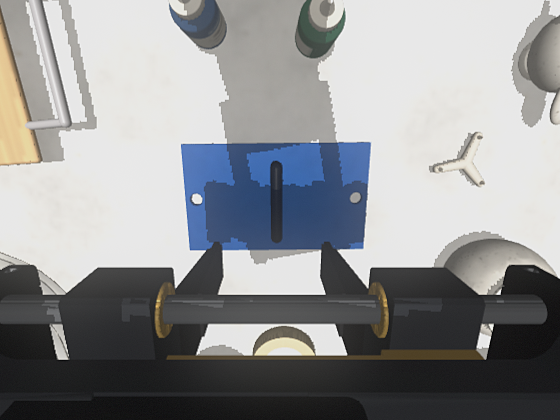

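```bash
python3 - <<'E'
from h import *
print(state()["ee_pos"],tgt([.5812,.2246,.0125],np.radians(95.5)))
E
```

```text
[0.57977907 0.22138909 0.17605636] [[-0.06, 0.1, 5.45], [-0.0, -0.0, -0.1]]
```

Request:
step_arm([
  {"gripper":0.4,"delta_pos":[-0.06,0.1,1],"twist":[0,0,-0.1]},
  {"gripper":0.4,"delta_pos":[-0.06,0.1,2.5],"twist":[0,0,-0.1]},
  {"gripper":0.4,"delta_pos":[-0.06,0.1,4],"twist":[0,0,-0.1]},
  {"gripper":0.4,"delta_pos":[-0.06,0.1,5],"twist":[0,0,-0.1]},
  {"gripper":0.4,"delta_pos":[-0.06,0.1,5.3],"twist":[0,0,-0.1]},
  {"gripper":0.4,"delta_pos":[-0.06,0.1,5.3],"twist":[0,0,-0.1]},
  {"gripper":0.4,"delta_pos":[-0.06,0.1,5.3],"twist":[0,0,-0.1]},
])

```text
clock: 15.7
ee_pos: [0.5832, 0.2256, 0.0194]
ee_rot: [0.002, -0.049, 0.999, 0.0]
contact_force: [0.1, 0.6, 0.9]
finger_gap: 0.599
grasp_force: 0.0
```

Request:
step_arm([
  {"gripper":0.4,"delta_pos":[0.06,0,0.2],"twist":[0,0,0]},
  {"gripper":0.4,"delta_pos":[0.06,0,0.2],"twist":[0,0,0]},
  {"gripper":1,"delta_pos":[0.06,0,0.2],"twist":[0,0,0]},
  {"gripper":1,"delta_pos":[0.06,0,0.2],"twist":[0,0,0]},
  {"gripper":1,"delta_pos":[0.06,0,0.2],"twist":[0,0,0]},
  {"gripper":1,"delta_pos":[0.06,0,0.2],"twist":[0,0,0]},
  {"gripper":1,"delta_pos":[0.06,0,0.2],"twist":[0,0,0]},
  {"gripper":1,"delta_pos":[0.06,0,0.2],"twist":[0,0,0]},
  {"gripper":1,"delta_pos":[0.06,0,0.2],"twist":[0,0,0]},
  {"gripper":1,"delta_pos":[0.06,0,0.2],"twist":[0,0,0]},
], force=40)

```text
clock: 16.7
ee_pos: [0.5797, 0.2256, 0.0111]
ee_rot: [-0.0, -0.049, 0.999, 0.0]
contact_force: [0.2, 0.9, 0.8]
finger_gap: 0.115
grasp_force: 40.0
```

Request:
step_arm([
  {"gripper":1,"delta_pos":[0,0,-0.5],"twist":[0,0,0]},
  {"gripper":1,"delta_pos":[0,0,-1.5],"twist":[0,0,0]},
  {"gripper":1,"delta_pos":[0,0,-3],"twist":[0,0,0]},
  {"gripper":1,"delta_pos":[0,0,-4.5],"twist":[0,0,0]},
  {"gripper":1,"delta_pos":[0,0,-6],"twist":[0,0,0]},
  {"gripper":1,"delta_pos":[0,0,-7],"twist":[0,0,0]},
  {"gripper":1,"delta_pos":[0,0,-7],"twist":[0,0,0]},
  {"gripper":1,"delta_pos":[0,0,-7],"twist":[0,0,0]},
])

```text
clock: 17.5
ee_pos: [0.5794, 0.2253, 0.2209]
ee_rot: [-0.0, -0.049, 0.999, -0.0]
contact_force: [0.2, -0.1, -4.5]
finger_gap: 0.116
grasp_force: 40.0
```

```bash
cat >> h.py <<'E'
def holes(c):
    h=cv2.cvtColor(c["img"],cv2.COLOR_RGB2HSV); m=((h[:,:,0]>100)&(h[:,:,0]<130)&(h[:,:,1]>110)&(h[:,:,2]>40)).astype(np.uint8)
    n,l,st,_=cv2.connectedComponentsWithStats(m); k=1+np.argmax(st[1:,4]); m=(l==k).astype(np.uint8)
    cs,hi=cv2.findContours(m,cv2.RETR_CCOMP,cv2.CHAIN_APPROX_NONE); out=[]
    for q,hh in zip(cs,hi[0]):
        if hh[3]>=0 and 20<cv2.contourArea(q)<900:
            M=cv2.moments(q); out.append((M["m10"]/M["m00"],M["m01"]/M["m00"],cv2.contourArea(q),cv2.boundingRect(q)))
    return out,st[k]
E
python3 - <<'E'
from h import *
c=cam("wrist","w7"); s=state(); print(s["ee_pos"],s["finger_gap"],s["contact_force"])
H,st=holes(c); print(st)
for h in H: X=w(c,h[0],h[1],s["ee_pos"][2]-.0111+.006); print(h,X,rot().inv().apply(X-s["ee_pos"]).round(4))
E
```

```text
[0.57846396 0.22507381 0.21871926] 0.11565277745745817 [-0.63283377  0.00590012 -4.73543035]
[   90   159   363   136 37492]
(416.7652777777778, 258.16527777777776, 360.0, (405, 248, 24, 22)) [0.5725605  0.31245534 0.21361926] [-0.0028  0.0875  0.005 ]
(125.41689008042896, 258.24396782841825, 373.0, (114, 248, 24, 22)) [0.59002484 0.13635186 0.21361926] [-0.0028 -0.0894  0.0052]
```

```bash
python3 - <<'E'
from h import *
print(tgt([.46,.08,.23]),tgt([.493,-.1807,.23],np.radians(9.76)))
a=cam("top"); print(w(a,287,130,.1),w(a,287,166,.02))
E
```

```text
[[4.41, -4.42, -0.36]] [[4.17, -13.18, -0.35], [-0.04, -0.03, 17.18]]
[ 0.77548334 -0.10086246  0.1       ] [ 0.67153829 -0.10568077  0.02      ]
```

Request:
step_arm([
  {"gripper":1,"delta_pos":[1,-1,0],"twist":[0,0,0]},
  {"gripper":1,"delta_pos":[4.4,-4.4,-0.3],"twist":[0,0,4]},
  {"gripper":1,"delta_pos":[4.4,-4.4,-0.3],"twist":[0,0,8]},
  {"gripper":1,"delta_pos":[4.4,-4.4,-0.3],"twist":[0,0,12]},
  {"gripper":1,"delta_pos":[4.4,-4.4,-0.3],"twist":[0,0,14]},
  {"gripper":1,"delta_pos":[4.2,-13.2,-0.3],"twist":[0,0,17.2]},
  {"gripper":1,"delta_pos":[4.2,-13.2,-0.3],"twist":[0,0,17.2]},
  {"gripper":1,"delta_pos":[4.2,-13.2,-0.3],"twist":[0,0,17.2]},
  {"gripper":1,"delta_pos":[4.2,-13.2,-0.3],"twist":[0,0,17.2]},
  {"gripper":1,"delta_pos":[4.2,-13.2,-0.3],"twist":[0,0,17.2]},
  {"gripper":1,"delta_pos":[4.2,-13.2,-0.3],"twist":[0,0,17.2]},
  {"gripper":1,"delta_pos":[4.2,-13.2,-0.3],"twist":[0,0,17.2]},
])

```text
clock: 18.8
ee_pos: [0.492, -0.1826, 0.2267]
ee_rot: [-0.003, 0.647, 0.763, -0.001]
contact_force: [0.3, 0.3, -3.7]
finger_gap: 0.114
grasp_force: 40.0
```

Request:
step_arm([
  {"gripper":1,"delta_pos":[0,0,0],"twist":[0,0,0]},
  {"gripper":1,"delta_pos":[0,0,0],"twist":[0,0,0]},
  {"gripper":1,"delta_pos":[0,0,0],"twist":[0,0,0]},
])

```text
clock: 19.1
ee_pos: [0.4932, -0.1797, 0.2296]
ee_rot: [-0.0, 0.644, 0.765, -0.0]
contact_force: [-0.4, 0.1, -3.2]
finger_gap: 0.115
grasp_force: 40.0
```

```bash
cat > sh.py <<'E'
from h import *
c=cam("wrist"); s=state(); print(s["ee_pos"],s["finger_gap"],s["contact_force"],s["q"].round(2))
H,st=holes(c); P=[w(c,h[0],h[1],s["ee_pos"][2]-.0051) for h in H]
for h,X in zip(H,P): print(np.round(h[:3],1),X.round(4),rot().inv().apply(X-s["ee_pos"]).round(4))
R=rot().as_matrix();print("yaw",np.degrees(np.arctan2(R[1,1],R[0,1])))
T=np.array([.493,-.1807]); print(tgt([*T,.13],np.radians(9.76)))
E
python3 sh.py
```

```text
[ 0.49334979 -0.17985885  0.22990699] 0.11354075692225381 [-0.28994998  0.49757976 -3.2176769 ] [-0.45 -0.16  1.91  0.    1.4  -0.62]
[416.9 258.6 379. ] [ 0.5792 -0.1672  0.2248] [-0.0021  0.0867  0.0051]
[127.  257.3 255.5] [ 0.4079 -0.1959  0.2248] [-0.0013 -0.087   0.0051]
[388.4 162.1  63.5] [ 0.5469 -0.1144  0.2248] [0.0553 0.0639 0.0051]
yaw 9.797283215376444
[[-0.03, -0.02, 3.33], [-0.0, -0.0, 0.01]]
```

Request:
step_arm([
  {"gripper":1,"delta_pos":[-0.03,-0.01,1],"twist":[0,0,0]},
  {"gripper":1,"delta_pos":[-0.03,-0.01,2.2],"twist":[0,0,0]},
  {"gripper":1,"delta_pos":[-0.03,-0.01,3.2],"twist":[0,0,0]},
  {"gripper":1,"delta_pos":[-0.03,-0.01,3.4],"twist":[0,0,0]},
  {"gripper":1,"delta_pos":[-0.03,-0.01,3.4],"twist":[0,0,0]},
  {"gripper":1,"delta_pos":[-0.03,-0.01,3.4],"twist":[0,0,0]},
])

```text
clock: 19.75
ee_pos: [0.4945, -0.1822, 0.1303]
ee_rot: [0.002, 0.645, 0.764, 0.0]
contact_force: [1.0, -0.3, -2.5]
finger_gap: 0.115
grasp_force: 40.0
```

```bash
python3 sh.py; python3 -c "
from h import *
c=cam('wrist','w8')
for X in([.5793,-.1688,.105],[.4056,-.1986,.105],[.5793,-.1688,.09],[.4056,-.1986,.09]): print(px(c,X))
a=c['img'][:,:,::-1];H,_=holes(c)
t=[cv2.resize(a[int(h[1])-30:int(h[1])+30,int(h[0])-40:int(h[0])+40],None,fx=5,fy=5,interpolation=cv2.INTER_CUBIC) for h in H[:2]]
cv2.imwrite('pics/w8c.png',np.hstack(t))"
```

```text
[ 0.49482348 -0.18243984  0.13073568] 0.11229758892467505 [ 0.37610878  0.27403489 -3.60008642] [-0.46 -0.08  2.01  0.    1.21 -0.62]
[417.3 258.5 391. ] [ 0.5808 -0.1698  0.1256] [-0.002   0.0869  0.0054]
[126.9 257.1 289. ] [ 0.4093 -0.1979  0.1256] [-0.0008 -0.0869  0.0048]
yaw 9.685156020564973
[[0.07, -0.05, 0.02], [0.04, 0.03, -0.02]]
[400.99637962 243.2576313 ]
[134.65937395 243.86664438]
[392.57801119 235.5232867 ]
[143.40026085 236.07588411]
```

Request:
step_arm([
  {"gripper":1,"delta_pos":[0.06,-0.05,0],"twist":[0,0,0]},
  {"gripper":1,"delta_pos":[0.06,-0.05,0.2],"twist":[0,0,0]},
  {"gripper":1,"delta_pos":[0.06,-0.05,0.4],"twist":[0,0,0]},
  {"gripper":1,"delta_pos":[0.06,-0.05,0.4],"twist":[0,0,0]},
  {"gripper":1,"delta_pos":[0.06,-0.05,0.4],"twist":[0,0,0]},
])

```text
clock: 20.35
ee_pos: [0.4912, -0.1803, 0.1156]
ee_rot: [-0.001, 0.645, 0.764, -0.0]
contact_force: [0.2, -0.4, -2.2]
finger_gap: 0.116
grasp_force: 40.0
```

```bash
python3 sh.py
```

```text
[ 0.49138841 -0.18038302  0.1159317 ] 0.11858190218071488 [ 0.09982928 -0.99776414 -3.21174723] [-0.45 -0.07  2.02 -0.    1.19 -0.62]
[417.3 258.6 382. ] [ 0.5773 -0.1679  0.1108] [-0.0021  0.0868  0.0051]
[126.8 257.1 285.5] [ 0.4056 -0.1961  0.1108] [-0.0012 -0.0872  0.0051]
yaw 9.653126186194363
[[-0.02, 0.05, -0.47], [-0.0, -0.0, -0.02]]
```

Request:
step_arm([
  {"gripper":1,"delta_pos":[-0.02,0.04,0],"twist":[0,0,0]},
  {"gripper":1,"delta_pos":[-0.02,0.04,0.1],"twist":[0,0,0]},
  {"gripper":1,"delta_pos":[-0.02,0.04,0.2],"twist":[0,0,0]},
  {"gripper":1,"delta_pos":[-0.02,0.04,0.2],"twist":[0,0,0]},
])

```text
clock: 20.8
ee_pos: [0.4923, -0.1806, 0.1094]
ee_rot: [-0.001, 0.645, 0.764, -0.0]
contact_force: [0.8, -1.0, -2.8]
finger_gap: 0.116
grasp_force: 40.0
```

```bash
python3 sh.py
```

```text
[ 0.492478   -0.18065952  0.10968869] 0.11602734805169286 [-0.02401445  0.10568907 -3.36606586] [-0.45 -0.06  2.02 -0.    1.18 -0.62]
[117.  260.2  37.5] [ 0.4011 -0.1995  0.1046] [-0.0033 -0.0933  0.0052]
[417.4 258.5 370.5] [ 0.5786 -0.1682  0.1046] [-0.0021  0.087   0.005 ]
[126.7 257.3 288. ] [ 0.4067 -0.1967  0.1046] [-0.0014 -0.0872  0.0052]
yaw 9.657221952588507
[[-0.0, 0.02, -0.68], [-0.01, -0.01, -0.02]]
```

Request:
step_arm([
  {"gripper":1,"delta_pos":[0,0.02,0.1],"twist":[0,0,0]},
  {"gripper":1,"delta_pos":[0,0.02,0.2],"twist":[0,0,0]},
  {"gripper":1,"delta_pos":[0,0.02,0.3],"twist":[0,0,0]},
  {"gripper":1,"delta_pos":[0,0.02,0.3],"twist":[0,0,0]},
])

```text
clock: 21.25
ee_pos: [0.4929, -0.1805, 0.1004]
ee_rot: [-0.001, 0.645, 0.764, -0.0]
contact_force: [1.2, 0.9, -3.5]
finger_gap: 0.116
grasp_force: 40.0
```

Going in freely, no contact force. Lower on to the blocks.

Request:
step_arm([
  {"gripper":1,"delta_pos":[0,0,0.1],"twist":[0,0,0]},
  {"gripper":1,"delta_pos":[0,0,0.2],"twist":[0,0,0]},
  {"gripper":1,"delta_pos":[0,0,0.25],"twist":[0,0,0]},
  {"gripper":1,"delta_pos":[0,0,0.25],"twist":[0,0,0]},
  {"gripper":1,"delta_pos":[0,0,0.25],"twist":[0,0,0]},
])

```text
clock: 21.75
ee_pos: [0.4934, -0.1807, 0.0937]
ee_rot: [-0.0, 0.645, 0.764, 0.0]
contact_force: [0.0, -0.6, -2.8]
finger_gap: 0.116
grasp_force: 40.0
```

Request:
step_arm([
  {"gripper":1,"delta_pos":[0,0,0.06],"twist":[0,0,0]},
  {"gripper":1,"delta_pos":[0,0,0.12],"twist":[0,0,0]},
  {"gripper":1,"delta_pos":[0,0,0.12],"twist":[0,0,0]},
])

```text
clock: 22.05
ee_pos: [0.4938, -0.1809, 0.0931]
ee_rot: [-0.0, 0.645, 0.764, -0.0]
contact_force: [-7.4, 3.8, 10.6]
finger_gap: 0.116
grasp_force: 40.0
```

Request:
step_arm([
  {"gripper":0.6,"delta_pos":[0,0,0],"twist":[0,0,0]},
  {"gripper":0.6,"delta_pos":[0,0,0],"twist":[0,0,0]},
  {"gripper":0.6,"delta_pos":[0,0,0],"twist":[0,0,0]},
  {"gripper":0.6,"delta_pos":[0,0,-0.4],"twist":[0,0,0]},
  {"gripper":0.5,"delta_pos":[0,0,-1.5],"twist":[0,0,0]},
  {"gripper":0.3,"delta_pos":[0,0,-3],"twist":[0,0,0]},
  {"gripper":0.3,"delta_pos":[0,0,-4.5],"twist":[0,0,0]},
  {"gripper":0.3,"delta_pos":[-1.5,0,-5],"twist":[0,0,0]},
  {"gripper":0.3,"delta_pos":[-2.5,0,-5],"twist":[0,0,0]},
  {"gripper":0.3,"delta_pos":[-2.5,0,-5],"twist":[0,0,0]},
])

```text
clock: 23.05
ee_pos: [0.5066, -0.2577, 0.2421]
ee_rot: [0.002, 0.646, 0.763, -0.0]
contact_force: [0.1, -0.8, 0.1]
finger_gap: 0.705
grasp_force: 0.0
```

```bash
python3 - <<'E'
from h import *
c=cam("wrist","w9"); s=state(); print(s["ee_pos"])
h=cv2.cvtColor(c["img"],cv2.COLOR_RGB2HSV); m=((h[:,:,0]>100)&(h[:,:,0]<130)&(h[:,:,1]>110)&(h[:,:,2]>40)).astype(np.uint8)
cs,_=cv2.findContours(m,cv2.RETR_EXTERNAL,cv2.CHAIN_APPROX_NONE); q=max(cs,key=cv2.contourArea)
print(cv2.contourArea(q)); 
r=cv2.approxPolyDP(q,6,True)[:,0]; print(r.tolist())
Cc=np.array([.4925,-.1837,0]);ay=np.array([.9855,.1695,0]);ax=np.array([.1695,-.9855,0])
print([px(c,Cc+ax*a*.06+ay*b*.1+[0,0,.088]).round(1).tolist() for a,b in((-1,-1),(-1,1),(1,1),(1,-1))])
# black bottle: dark pixels
k=cam("top")
for n,X in(("black",[.5393,-.3891,.098]),("green",[.4121,.2417,.098]),("blue",[.4148,.1428,.098])): print(n,px(k,X).round(1),px(c,X).round(1))
E
```

```text
[ 0.50607534 -0.25589763  0.24092652]
24584.0
[[376, 58], [165, 58], [175, 183], [203, 183], [203, 171], [207, 183], [366, 182], [343, 180], [369, 152]]
[[162.2, 57.5], [376.3, 56.3], [366.4, 183.2], [173.7, 184.3]]
black [372.7 200.7] [280.8 315.8]
green [179.7 233.7] [ 252.5 -650. ]
blue [210.  233.7] [ 234.5 -398.8]
```

```bash
cat >> h.py <<'E'
from scipy.optimize import minimize
def bottle(c,col,x0):
    hs=cv2.cvtColor(c["img"],cv2.COLOR_RGB2HSV).astype(int); H,S,V=hs[:,:,0],hs[:,:,1],hs[:,:,2]
    m={"black":V<75,"green":(H>60)&(H<98)&(S>70),"blue":(H>98)&(H<130)&(S>70)}[col].astype(np.uint8)
    m[262:]=0
    p=px(c,[*x0,.04]); n,l,st,ce=cv2.connectedComponentsWithStats(m)
    k=min((i for i in range(1,n) if st[i,4]>150),key=lambda i:np.linalg.norm(ce[i]-p))
    pts=np.argwhere(l==k)[:,::-1].astype(np.int32); obs=np.zeros(m.shape,np.uint8); cv2.fillConvexPoly(obs,cv2.convexHull(pts),1)
    a=np.linspace(0,2*np.pi,40)
    def f(q):
        P=np.array([px(c,[q[0]+.0185*np.cos(t),q[1]+.0185*np.sin(t),z]) for z in(.002,.072) for t in a]).astype(np.float32)
        P=cv2.convexHull(P); r=np.zeros(m.shape,np.uint8); cv2.fillConvexPoly(r,(P*16).astype(np.int32),1,shift=4); r[262:]=0
        return 1-(r&obs).sum()/(r|obs).sum()
    r=minimize(f,x0,method="Nelder-Mead",options=dict(initial_simplex=np.array([x0,[x0[0]+.008,x0[1]],[x0[0],x0[1]+.008]])))
    return r.x,1-r.fun,st[k]
E
python3 - <<'E'
from h import *
print(tgt([.525,-.40,.22],np.radians(10)))
E
```

```text
[[-4.88, -0.17, 0.67], [-0.0, -0.01, -0.08]]
```

Request:
step_arm([
  {"gripper":0,"delta_pos":[-4.8,-0.2,0.6],"twist":[0,0,0]},
  {"gripper":0,"delta_pos":[-4.8,-0.2,0.6],"twist":[0,0,0]},
  {"gripper":0,"delta_pos":[-4.8,-0.2,0.6],"twist":[0,0,0]},
  {"gripper":0,"delta_pos":[-4.8,-0.2,0.6],"twist":[0,0,0]},
  {"gripper":0,"delta_pos":[-4.8,-0.2,0.6],"twist":[0,0,0]},
  {"gripper":0,"delta_pos":[-4.8,-0.2,0.6],"twist":[0,0,0]},
])

```text
clock: 23.75
ee_pos: [0.5243, -0.396, 0.2221]
ee_rot: [-0.0, 0.645, 0.765, 0.0]
contact_force: [0.4, 0.8, 1.1]
finger_gap: 0.998
grasp_force: 0.0
```

```bash
python3 - <<'E'
from h import *
c=cam("wrist","w10"); s=state(); print(s["ee_pos"])
r=bottle(c,"black",[.539,-.389]);print(r,px(c,[*r[0],.098])); print(tgt([*r[0],.033],np.radians(10)))
E
```

```text
[ 0.52444104 -0.39596175  0.22250636]
(array([ 0.5427556 , -0.39380598]), np.float64(0.7201834862385321), array([273, 179,  34,  36, 428], dtype=int32)) [291.08011237 206.5537945 ]
[[-0.03, 0.61, 6.32], [0.0, -0.0, -0.05]]
```

```bash
python3 - <<'E'
from h import *
import h
src=open("h.py").read()
c=cam("wrist")
for t in(60,95,110,125):
    ns={}; exec(src.replace("V<75",f"V<{t}"),ns); r=ns["bottle"](c,"black",[.541,-.392]); print(t,r)
E
```

```text
60 (array([ 0.541, -0.392]), np.float64(0.0), array([469, 193,  65,  69, 177], dtype=int32))
95 (array([ 0.54253915, -0.39282297]), np.float64(0.7803379416282642), array([273, 176,  34,  39, 515], dtype=int32))
110 (array([ 0.54190564, -0.39320953]), np.float64(0.8247895944912013), array([273, 176,  34,  40, 627], dtype=int32))
125 (array([ 0.54253915, -0.39282297]), np.float64(0.8556067588325653), array([273, 176,  34,  40, 665], dtype=int32))
```

Request:
step_arm([
  {"gripper":0,"delta_pos":[0,0.6,0.5],"twist":[0,0,0]},
  {"gripper":0,"delta_pos":[0,0.6,2],"twist":[0,0,0]},
  {"gripper":0,"delta_pos":[0,0.6,3.5],"twist":[0,0,0]},
  {"gripper":0,"delta_pos":[0,0.6,5],"twist":[0,0,0]},
  {"gripper":0,"delta_pos":[0,0.6,6.2],"twist":[0,0,0]},
  {"gripper":0,"delta_pos":[0,0.6,6.3],"twist":[0,0,0]},
  {"gripper":1,"delta_pos":[0,0.6,6.3],"twist":[0,0,0]},
  {"gripper":1,"delta_pos":[0,0.6,6.3],"twist":[0,0,0]},
  {"gripper":1,"delta_pos":[0,0.6,6.3],"twist":[0,0,0]},
  {"gripper":1,"delta_pos":[0,0.6,6.3],"twist":[0,0,0]},
  {"gripper":1,"delta_pos":[0,0.6,6.3],"twist":[0,0,0]},
  {"gripper":1,"delta_pos":[0,0.6,6.3],"twist":[0,0,0]},
], force=15)

```text
clock: 25.05
ee_pos: [0.5421, -0.3948, 0.0337]
ee_rot: [0.0, 0.645, 0.764, 0.0]
contact_force: [-0.3, 0.4, -0.6]
finger_gap: 0.55
grasp_force: 0.0
```

Request:
step_arm([
  {"gripper":1,"delta_pos":[0,0,0],"twist":[0,0,0]},
  {"gripper":1,"delta_pos":[0,0,0],"twist":[0,0,0]},
  {"gripper":1,"delta_pos":[0,0,0],"twist":[0,0,0]},
])

```text
clock: 25.35
ee_pos: [0.5419, -0.3946, 0.0331]
ee_rot: [-0.0, 0.645, 0.764, -0.0]
contact_force: [-0.3, -0.3, 0.1]
finger_gap: 0.389
grasp_force: 14.7
```

```bash
python3 - <<'E'
from h import *
print(tgt([.4523,-.2211,.20],np.radians(9.76)))
E
```

```text
[[6.2, -1.98, -5.56], [-0.0, 0.0, -0.02]]
```

Request:
step_arm([
  {"gripper":1,"delta_pos":[0,0,-0.5],"twist":[0,0,0]},
  {"gripper":1,"delta_pos":[0,0,-2],"twist":[0,0,0]},
  {"gripper":1,"delta_pos":[0,0,-3.5],"twist":[0,0,0]},
  {"gripper":1,"delta_pos":[0.5,0,-5],"twist":[0,0,0]},
  {"gripper":1,"delta_pos":[2,-0.5,-5.6],"twist":[0,0,0]},
  {"gripper":1,"delta_pos":[3.5,-1.2,-5.6],"twist":[0,0,0]},
  {"gripper":1,"delta_pos":[5,-2,-5.6],"twist":[0,0,0]},
  {"gripper":1,"delta_pos":[6.2,-2,-5.6],"twist":[0,0,0]},
  {"gripper":1,"delta_pos":[6.2,-2,-5.3],"twist":[0,0,0]},
  {"gripper":1,"delta_pos":[6.2,-2,-4.5],"twist":[0,0,0]},
  {"gripper":1,"delta_pos":[6.2,-2,-3.7],"twist":[0,0,0]},
  {"gripper":1,"delta_pos":[6.2,-2,-3.3],"twist":[0,0,0]},
])

```text
clock: 26.55
ee_pos: [0.4507, -0.2211, 0.1302]
ee_rot: [-0.001, 0.645, 0.764, -0.0]
contact_force: [0.0, 1.5, -1.2]
finger_gap: 0.383
grasp_force: 14.8
```

Request:
step_arm([
  {"gripper":1,"delta_pos":[0,0,0],"twist":[0,0,0]},
  {"gripper":1,"delta_pos":[0,0,0],"twist":[0,0,0]},
])

```text
clock: 26.75
ee_pos: [0.452, -0.2218, 0.1327]
ee_rot: [0.0, 0.645, 0.764, -0.0]
contact_force: [-0.7, -0.6, -1.4]
finger_gap: 0.385
grasp_force: 14.8
```

Target z 0.121; lower 11 mm and feel.

Request:
step_arm([
  {"gripper":1,"delta_pos":[0,0,0.15],"twist":[0,0,0]},
  {"gripper":1,"delta_pos":[0,0,0.3],"twist":[0,0,0]},
  {"gripper":1,"delta_pos":[0,0,0.38],"twist":[0,0,0]},
  {"gripper":1,"delta_pos":[0,0,0.38],"twist":[0,0,0]},
  {"gripper":1,"delta_pos":[0,0,0.38],"twist":[0,0,0]},
])

```text
clock: 27.25
ee_pos: [0.452, -0.2215, 0.1211]
ee_rot: [0.001, 0.645, 0.764, 0.0]
contact_force: [0.1, -1.1, 0.6]
finger_gap: 0.381
grasp_force: 14.9
```

Request:
step_arm([
  {"gripper":1,"delta_pos":[0,0,0.04],"twist":[0,0,0]},
  {"gripper":1,"delta_pos":[0,0,0.04],"twist":[0,0,0]},
  {"gripper":0.5,"delta_pos":[0,0,0.04],"twist":[0,0,0]},
  {"gripper":0.5,"delta_pos":[0,0,0.04],"twist":[0,0,0]},
  {"gripper":0.5,"delta_pos":[0,0,0.04],"twist":[0,0,0]},
  {"gripper":0.5,"delta_pos":[0,0,-1],"twist":[0,0,0]},
  {"gripper":0.5,"delta_pos":[0,0,-2.5],"twist":[0,0,0]},
  {"gripper":0.5,"delta_pos":[0,0,-4],"twist":[0,0,0]},
  {"gripper":0,"delta_pos":[0,0,-4],"twist":[0,0,0]},
])

```text
clock: 28.15
ee_pos: [0.4546, -0.2232, 0.2485]
ee_rot: [0.006, 0.645, 0.764, 0.001]
contact_force: [0.1, -1.5, 0.7]
finger_gap: 0.539
grasp_force: 0.0
```

```bash
python3 - <<'E'
from h import *
c=cam("wrist","w11"); k=cam("top"); print(state()["ee_pos"])
print(tgt([.412,.155,.22],np.radians(10)))
E
```

```text
[ 0.45205583 -0.22162737  0.24186632]
[[12.6, 0.79, 0.71], [0.02, 0.02, -0.07]]
```

Request:
step_arm([
  {"gripper":0,"delta_pos":[1,0,0],"twist":[0,0,0]},
  {"gripper":0,"delta_pos":[12.6,0.8,0.7],"twist":[0,0,0]},
  {"gripper":0,"delta_pos":[12.6,0.8,0.7],"twist":[0,0,0]},
  {"gripper":0,"delta_pos":[12.6,0.8,0.7],"twist":[0,0,0]},
  {"gripper":0,"delta_pos":[12.6,0.8,0.7],"twist":[0,0,0]},
  {"gripper":0,"delta_pos":[12.6,0.8,0.7],"twist":[0,0,0]},
  {"gripper":0,"delta_pos":[12.6,0.8,0.7],"twist":[0,0,0]},
  {"gripper":0,"delta_pos":[12.6,0.8,0.7],"twist":[0,0,0]},
  {"gripper":0,"delta_pos":[12.6,0.8,0.7],"twist":[0,0,0]},
  {"gripper":0,"delta_pos":[12.6,0.8,0.7],"twist":[0,0,0]},
  {"gripper":0,"delta_pos":[12.6,0.8,0.7],"twist":[0,0,0]},
  {"gripper":0,"delta_pos":[12.6,0.8,0.7],"twist":[0,0,0]},
])

```text
clock: 29.45
ee_pos: [0.4119, 0.154, 0.219]
ee_rot: [-0.0, 0.646, 0.763, -0.001]
contact_force: [-0.4, 0.1, 0.7]
finger_gap: 1.003
grasp_force: 0.0
```

```bash
python3 - <<'E'
from h import *
c=cam("wrist","w12"); s=state(); print(s["ee_pos"])
r=bottle(c,"blue",[.418,.145]);print(r); print(tgt([*r[0],.033],np.radians(10)))
r=bottle(c,"green",[.414,.245]);print(r)
E
```

```text
[0.41205358 0.15405827 0.21925704]Traceback (most recent call last):
  File "<stdin>", line 3, in <module>
  File "h.py", line 42, in bottle
    k=min((i for i in range(1,n) if st[i,4]>150),key=lambda i:np.linalg.norm(ce[i]-p))
ValueError: min() iterable argument is empty
```

```bash
python3 - <<'E'
from h import *
c=cam("wrist"); p=px(c,[.418,.145,.04]); print(p)
hs=cv2.cvtColor(c["img"],cv2.COLOR_RGB2HSV)
u,v=p.astype(int)
for dv in range(-24,30,6): print([tuple(hs[v+dv,u+du].tolist()) for du in range(-24,30,8)])
E
```

```text
[275.63696035 201.90837156]
[(21, 11, 163), (21, 11, 162), (15, 10, 160), (20, 10, 154), (21, 11, 160), (20, 9, 163), (17, 11, 164)]
[(25, 9, 164), (25, 10, 161), (21, 11, 161), (17, 20, 114), (90, 4, 126), (17, 11, 164), (17, 11, 164)]
[(24, 8, 163), (20, 9, 162), (19, 18, 113), (108, 34, 90), (98, 10, 98), (26, 11, 167), (20, 9, 163)]
[(17, 11, 164), (20, 9, 162), (108, 59, 95), (108, 73, 105), (108, 70, 105), (45, 5, 107), (21, 11, 164)]
[(17, 11, 165), (20, 9, 167), (109, 72, 103), (15, 22, 116), (109, 34, 105), (108, 71, 101), (20, 9, 167)]
[(20, 9, 166), (20, 10, 161), (23, 19, 159), (21, 19, 176), (21, 19, 174), (108, 66, 104), (20, 9, 170)]
[(17, 11, 163), (20, 14, 166), (21, 20, 170), (20, 17, 134), (21, 19, 177), (108, 71, 97), (30, 2, 211)]
[(0, 0, 231), (30, 1, 231), (18, 22, 176), (18, 18, 145), (20, 18, 169), (15, 2, 239), (30, 1, 231)]
[(0, 1, 232), (0, 0, 231), (0, 0, 232), (20, 12, 184), (0, 0, 238), (30, 4, 232), (23, 4, 232)]
```

```bash
python3 - <<'E'
s=open("h.py").read()
i=s.index("    m={\"black\""); j=s.index("    m[262:]")
s=s[:i]+'    m=cv2.morphologyEx(((V<130)|(S>45)).astype(np.uint8),cv2.MORPH_CLOSE,np.ones((5,5),np.uint8))\n'+s[j:]
open("h.py","w").write(s)
E
python3 - <<'E'
from h import *
c=cam("wrist")
r=bottle(c,"blue",[.418,.145]);print(r); print(tgt([*r[0],.033],np.radians(10)))
r=bottle(c,"green",[.414,.245]);print(r)
E
```

```text
(array([0.41792824, 0.1480542 ]), np.float64(0.8365671641791045), array([260, 182,  34,  39, 714], dtype=int32))
[[-0.24, 0.16, 6.22], [-0.0, 0.0, -0.1]]
(array([0.41781849, 0.24495015]), np.float64(0.8825324180015256), array([275,  89,  37,  39, 494], dtype=int32))
```

Request:
step_arm([
  {"gripper":0,"delta_pos":[-0.2,0.15,0.5],"twist":[0,0,0]},
  {"gripper":0,"delta_pos":[-0.2,0.15,2],"twist":[0,0,0]},
  {"gripper":0,"delta_pos":[-0.2,0.15,3.5],"twist":[0,0,0]},
  {"gripper":0,"delta_pos":[-0.2,0.15,5],"twist":[0,0,0]},
  {"gripper":0,"delta_pos":[-0.2,0.15,6.1],"twist":[0,0,0]},
  {"gripper":0,"delta_pos":[-0.2,0.15,6.2],"twist":[0,0,0]},
  {"gripper":1,"delta_pos":[-0.2,0.15,6.2],"twist":[0,0,0]},
  {"gripper":1,"delta_pos":[-0.2,0.15,6.2],"twist":[0,0,0]},
  {"gripper":1,"delta_pos":[-0.2,0.15,6.2],"twist":[0,0,0]},
  {"gripper":1,"delta_pos":[-0.2,0.15,6.2],"twist":[0,0,0]},
  {"gripper":1,"delta_pos":[-0.2,0.15,6.2],"twist":[0,0,0]},
  {"gripper":1,"delta_pos":[-0.2,0.15,6.2],"twist":[0,0,0]},
], force=15)

```text
clock: 30.8
ee_pos: [0.4177, 0.1503, 0.0343]
ee_rot: [0.0, 0.645, 0.764, 0.0]
contact_force: [0.4, 0.1, -0.6]
finger_gap: 0.551
grasp_force: 0.0
```

Request:
step_arm([
  {"gripper":1,"delta_pos":[0,0,0],"twist":[0,0,0]},
  {"gripper":1,"delta_pos":[0,0,0],"twist":[0,0,0]},
  {"gripper":1,"delta_pos":[0,0,0],"twist":[0,0,0]},
])

```text
clock: 31.1
ee_pos: [0.4174, 0.1502, 0.0337]
ee_rot: [0.0, 0.645, 0.764, 0.0]
contact_force: [-0.1, 0.3, 0.8]
finger_gap: 0.381
grasp_force: 14.9
```

```bash
python3 - <<'E'
from h import *
C=np.array([.4925,-.1837,0]);ay=np.array([.9855,.1695,0]);ax=np.array([.1695,-.9855,0])
p=C-.03*ax-.046*ay; print(state()["ee_pos"],state()["grasp_force"],p,tgt([p[0],p[1],.21],np.radians(9.76)))
E
```

```text
[0.41735835 0.15024774 0.03369018] 14.92825124412775 [ 0.442082 -0.161932  0.      ] [[-10.4, -0.93, -5.88], [0.0, 0.0, -0.02]]
```

Request:
step_arm([
  {"gripper":1,"delta_pos":[0,0,-0.5],"twist":[0,0,0]},
  {"gripper":1,"delta_pos":[0,0,-2],"twist":[0,0,0]},
  {"gripper":1,"delta_pos":[0,0,-3.5],"twist":[0,0,0]},
  {"gripper":1,"delta_pos":[-0.5,0,-5],"twist":[0,0,0]},
  {"gripper":1,"delta_pos":[-2,-0.2,-5.9],"twist":[0,0,0]},
  {"gripper":1,"delta_pos":[-3.6,-0.4,-5.9],"twist":[0,0,0]},
  {"gripper":1,"delta_pos":[-5.2,-0.5,-5.9],"twist":[0,0,0]},
  {"gripper":1,"delta_pos":[-6.8,-0.7,-5.9],"twist":[0,0,0]},
  {"gripper":1,"delta_pos":[-8.4,-0.9,-5.9],"twist":[0,0,0]},
  {"gripper":1,"delta_pos":[-9.6,-0.9,-5.9],"twist":[0,0,0]},
  {"gripper":1,"delta_pos":[-10.4,-0.9,-5.9],"twist":[0,0,0]},
  {"gripper":1,"delta_pos":[-10.4,-0.9,-5.9],"twist":[0,0,0]},
])

```text
clock: 32.3
ee_pos: [0.4428, -0.1642, 0.2102]
ee_rot: [-0.0, 0.647, 0.763, -0.0]
contact_force: [-0.2, 0.7, -1.7]
finger_gap: 0.379
grasp_force: 14.9
```

```bash
python3 - <<'E'
from h import *
print(state()["ee_pos"],tgt([.4421,-.1619,.130],np.radians(9.76)))
E
```

```text
[ 0.44278938 -0.16424019  0.21018054] [[0.08, -0.01, 2.67], [-0.01, -0.0, -0.07]]
```

Request:
step_arm([
  {"gripper":1,"delta_pos":[0.05,0,0.5],"twist":[0,0,0]},
  {"gripper":1,"delta_pos":[0.05,0,1.5],"twist":[0,0,0]},
  {"gripper":1,"delta_pos":[0.05,0,2.4],"twist":[0,0,0]},
  {"gripper":1,"delta_pos":[0.05,0,2.7],"twist":[0,0,0]},
  {"gripper":1,"delta_pos":[0.05,0,2.8],"twist":[0,0,0]},
  {"gripper":1,"delta_pos":[0.05,0,2.8],"twist":[0,0,0]},
])

```text
clock: 32.9
ee_pos: [0.4429, -0.1598, 0.1268]
ee_rot: [0.0, 0.645, 0.764, 0.0]
contact_force: [0.5, -0.5, -1.1]
finger_gap: 0.379
grasp_force: 14.9
```

Request:
step_arm([
  {"gripper":1,"delta_pos":[0,0,0.1],"twist":[0,0,0]},
  {"gripper":1,"delta_pos":[0,0,0.18],"twist":[0,0,0]},
  {"gripper":1,"delta_pos":[0,0,0.2],"twist":[0,0,0]},
  {"gripper":1,"delta_pos":[0,0,0.2],"twist":[0,0,0]},
])

```text
clock: 33.3
ee_pos: [0.4434, -0.1607, 0.1217]
ee_rot: [0.001, 0.645, 0.764, 0.0]
contact_force: [0.2, -0.1, 1.8]
finger_gap: 0.379
grasp_force: 14.9
```

Request:
step_arm([
  {"gripper":0.5,"delta_pos":[0,0,0],"twist":[0,0,0]},
  {"gripper":0.5,"delta_pos":[0,0,0],"twist":[0,0,0]},
  {"gripper":0.5,"delta_pos":[0,0,0],"twist":[0,0,0]},
  {"gripper":0.5,"delta_pos":[0,0,-1],"twist":[0,0,0]},
  {"gripper":0.5,"delta_pos":[0,0,-2.5],"twist":[0,0,0]},
  {"gripper":0.5,"delta_pos":[0,0,-4],"twist":[0,0,0]},
  {"gripper":0,"delta_pos":[0,0,-4],"twist":[0,0,0]},
])

```text
clock: 34.0
ee_pos: [0.446, -0.162, 0.2486]
ee_rot: [0.006, 0.645, 0.764, 0.002]
contact_force: [-0.1, 0.2, 1.1]
finger_gap: 0.54
grasp_force: 0.0
```

```bash
python3 - <<'E'
from h import *
print(state()["ee_pos"],tgt([.412,.25,.22],np.radians(10)))
E
```

```text
[ 0.44599927 -0.16198405  0.24859689] [[13.74, 1.18, 0.86], [0.12, 0.09, -0.07]]
```

Request:
step_arm([
  {"gripper":0,"delta_pos":[1,0,0],"twist":[0,0,0]},
  {"gripper":0,"delta_pos":[13.7,1.1,0.7],"twist":[0,0,0]},
  {"gripper":0,"delta_pos":[13.7,1.1,0.7],"twist":[0,0,0]},
  {"gripper":0,"delta_pos":[13.7,1.1,0.7],"twist":[0,0,0]},
  {"gripper":0,"delta_pos":[13.7,1.1,0.7],"twist":[0,0,0]},
  {"gripper":0,"delta_pos":[13.7,1.1,0.7],"twist":[0,0,0]},
  {"gripper":0,"delta_pos":[13.7,1.1,0.7],"twist":[0,0,0]},
  {"gripper":0,"delta_pos":[13.7,1.1,0.7],"twist":[0,0,0]},
  {"gripper":0,"delta_pos":[13.7,1.1,0.7],"twist":[0,0,0]},
  {"gripper":0,"delta_pos":[13.7,1.1,0.7],"twist":[0,0,0]},
  {"gripper":0,"delta_pos":[13.7,1.1,0.7],"twist":[0,0,0]},
  {"gripper":0,"delta_pos":[13.7,1.1,0.7],"twist":[0,0,0]},
])

```text
clock: 35.2
ee_pos: [0.4063, 0.2495, 0.2192]
ee_rot: [0.0, 0.645, 0.764, -0.0]
contact_force: [0.0, -0.6, 0.5]
finger_gap: 0.999
grasp_force: 0.0
```

```bash
python3 - <<'E'
from h import *
c=cam("wrist","w13"); print(state()["ee_pos"],state()["clock"])
r=bottle(c,"green",[.418,.245]);print(r); print(tgt([*r[0],.033],np.radians(10)))
E
```

```text
[0.40651313 0.24933931 0.21941988] 35.25
(array([0.41733899, 0.25066962]), np.float64(0.8710407239819005), array([266, 176,  34,  41, 691], dtype=int32))
[[-0.01, 0.36, 6.21], [-0.0, 0.0, -0.09]]
```

Request:
step_arm([
  {"gripper":0,"delta_pos":[0,0.35,0.5],"twist":[0,0,0]},
  {"gripper":0,"delta_pos":[0,0.35,2],"twist":[0,0,0]},
  {"gripper":0,"delta_pos":[0,0.35,3.5],"twist":[0,0,0]},
  {"gripper":0,"delta_pos":[0,0.35,5],"twist":[0,0,0]},
  {"gripper":0,"delta_pos":[0,0.35,6.1],"twist":[0,0,0]},
  {"gripper":0,"delta_pos":[0,0.35,6.2],"twist":[0,0,0]},
  {"gripper":1,"delta_pos":[0,0.35,6.2],"twist":[0,0,0]},
  {"gripper":1,"delta_pos":[0,0.35,6.2],"twist":[0,0,0]},
  {"gripper":1,"delta_pos":[0,0.35,6.2],"twist":[0,0,0]},
  {"gripper":1,"delta_pos":[0,0.35,6.2],"twist":[0,0,0]},
  {"gripper":1,"delta_pos":[0,0.35,6.2],"twist":[0,0,0]},
  {"gripper":1,"delta_pos":[0,0.35,6.2],"twist":[0,0,0]},
], force=15)

```text
clock: 36.45
ee_pos: [0.417, 0.2523, 0.0343]
ee_rot: [0.0, 0.645, 0.764, 0.0]
contact_force: [0.1, -0.2, -0.5]
finger_gap: 0.555
grasp_force: 0.0
```

Request:
step_arm([
  {"gripper":1,"delta_pos":[0,0,0],"twist":[0,0,0]},
  {"gripper":1,"delta_pos":[0,0,0],"twist":[0,0,0]},
  {"gripper":1,"delta_pos":[0,0,0],"twist":[0,0,0]},
])

```text
clock: 36.75
ee_pos: [0.4167, 0.2521, 0.0337]
ee_rot: [-0.0, 0.645, 0.764, -0.0]
contact_force: [0.2, 0.4, 0.6]
finger_gap: 0.384
grasp_force: 14.9
```

```bash
python3 - <<'E'
from h import *
C=np.array([.4925,-.1837,0]);ay=np.array([.9855,.1695,0]);ax=np.array([.1695,-.9855,0])
p=C+.046*ay; print(state()["ee_pos"],state()["grasp_force"],p,tgt([p[0],p[1],.24],np.radians(9.76)))
E
```

```text
[0.41668711 0.25208537 0.0336645 ] 14.907025373540819 [ 0.537833 -0.175903  0.      ] [[-14.74, 1.59, -6.88], [-0.0, 0.0, -0.02]]
```

Request:
step_arm([
  {"gripper":1,"delta_pos":[0,0,-0.5],"twist":[0,0,0]},
  {"gripper":1,"delta_pos":[0,0,-2],"twist":[0,0,0]},
  {"gripper":1,"delta_pos":[0,0,-3.5],"twist":[0,0,0]},
  {"gripper":1,"delta_pos":[-0.5,0,-5],"twist":[0,0,0]},
  {"gripper":1,"delta_pos":[-2,0.6,-6.3],"twist":[0,0,0]},
  {"gripper":1,"delta_pos":[-3.6,1,-6.9],"twist":[0,0,0]},
  {"gripper":1,"delta_pos":[-5.2,1.5,-6.9],"twist":[0,0,0]},
  {"gripper":1,"delta_pos":[-6.8,1.6,-6.9],"twist":[0,0,0]},
  {"gripper":1,"delta_pos":[-8.4,1.6,-6.9],"twist":[0,0,0]},
  {"gripper":1,"delta_pos":[-10,1.6,-6.9],"twist":[0,0,0]},
  {"gripper":1,"delta_pos":[-11.6,1.6,-6.9],"twist":[0,0,0]},
  {"gripper":1,"delta_pos":[-13,1.6,-6.9],"twist":[0,0,0]},
])

```text
clock: 37.95
ee_pos: [0.5292, -0.1265, 0.2403]
ee_rot: [-0.0, 0.645, 0.764, -0.0]
contact_force: [0.9, -0.0, -0.5]
finger_gap: 0.382
grasp_force: 14.9
```

Request:
step_arm([
  {"gripper":1,"delta_pos":[-1,0,0],"twist":[0,0,0]},
  {"gripper":1,"delta_pos":[-1.7,0,0],"twist":[0,0,0]},
  {"gripper":1,"delta_pos":[-1.7,0,0],"twist":[0,0,0]},
  {"gripper":1,"delta_pos":[-1.7,0,0],"twist":[0,0,0]},
])

```text
clock: 38.35
ee_pos: [0.5377, -0.1745, 0.24]
ee_rot: [-0.001, 0.645, 0.764, 0.0]
contact_force: [0.1, -0.4, -1.8]
finger_gap: 0.383
grasp_force: 14.9
```

```bash
python3 - <<'E'
from h import *
print(state()["ee_pos"],tgt([.5378,-.1759,.127],np.radians(9.76)))
E
```

```text
[ 0.53765754 -0.17446149  0.2400381 ] [[-0.05, 0.0, 3.77], [-0.01, -0.01, -0.03]]
```

Request:
step_arm([
  {"gripper":1,"delta_pos":[-0.05,0,1],"twist":[0,0,0]},
  {"gripper":1,"delta_pos":[-0.05,0,2.3],"twist":[0,0,0]},
  {"gripper":1,"delta_pos":[-0.05,0,3.2],"twist":[0,0,0]},
  {"gripper":1,"delta_pos":[-0.05,0,3.6],"twist":[0,0,0]},
  {"gripper":1,"delta_pos":[-0.05,0,3.7],"twist":[0,0,0]},
  {"gripper":1,"delta_pos":[-0.05,0,3.7],"twist":[0,0,0]},
])

```text
clock: 38.95
ee_pos: [0.5388, -0.1757, 0.1305]
ee_rot: [0.0, 0.645, 0.764, 0.0]
contact_force: [-0.8, -0.7, -1.6]
finger_gap: 0.383
grasp_force: 14.9
```

Request:
step_arm([
  {"gripper":1,"delta_pos":[0,0,0.12],"twist":[0,0,0]},
  {"gripper":1,"delta_pos":[0,0,0.25],"twist":[0,0,0]},
  {"gripper":1,"delta_pos":[0,0,0.28],"twist":[0,0,0]},
  {"gripper":1,"delta_pos":[0,0,0.28],"twist":[0,0,0]},
])

```text
clock: 39.35
ee_pos: [0.5384, -0.1762, 0.1217]
ee_rot: [0.0, 0.645, 0.764, 0.0]
contact_force: [0.6, -0.1, -1.4]
finger_gap: 0.386
grasp_force: 14.9
```

Request:
step_arm([
  {"gripper":1,"delta_pos":[0,0,0.04],"twist":[0,0,0]},
  {"gripper":1,"delta_pos":[0,0,0.05],"twist":[0,0,0]},
  {"gripper":0.5,"delta_pos":[0,0,0.05],"twist":[0,0,0]},
  {"gripper":0.5,"delta_pos":[0,0,0.05],"twist":[0,0,0]},
  {"gripper":0.5,"delta_pos":[0,0,0.05],"twist":[0,0,0]},
  {"gripper":0.5,"delta_pos":[0,0,-1],"twist":[0,0,0]},
  {"gripper":0.5,"delta_pos":[0,0,-2.5],"twist":[0,0,0]},
  {"gripper":0.5,"delta_pos":[0,0,-4],"twist":[0,0,0]},
  {"gripper":0.5,"delta_pos":[0,0,-4],"twist":[0,0,0]},
])

```text
clock: 40.25
ee_pos: [0.5417, -0.1775, 0.2497]
ee_rot: [0.007, 0.645, 0.764, 0.002]
contact_force: [0.9, 0.0, 1.5]
finger_gap: 0.499
grasp_force: 0.0
```

```bash
python3 - <<'E'
from h import *
print(state()["ee_pos"],state()["q"].round(2))
C=np.array([.4925,-.1837,0]);ay=np.array([.9855,.1695,0]);ax=np.array([.1695,-.9855,0])
for nm,dx in(("bar",-.082-.1183),("outer",-.24)):
    p=C+dx*ax; print(nm,p)
p=C-.2*ax
print(tgt([p[0],p[1],.24],np.radians(99.76)))
E
```

```text
[ 0.54168727 -0.17754568  0.24974105] [-0.41 -0.08  1.8   0.    1.41 -0.58]
bar [0.45854915 0.01369565 0.        ]
outer [0.45182 0.05282 0.     ]
[[6.74, -1.67, 0.26], [0.04, 0.17, -18.02]]
```

Request:
step_arm([
  {"gripper":0.6,"delta_pos":[1,0,0],"twist":[0,0,0]},
  {"gripper":0.6,"delta_pos":[6.7,-1.7,0.2],"twist":[0,0,-18]},
  {"gripper":0.6,"delta_pos":[6.7,-1.7,0.2],"twist":[0,0,-18]},
  {"gripper":0.6,"delta_pos":[6.7,-1.7,0.2],"twist":[0,0,-18]},
  {"gripper":0.6,"delta_pos":[6.7,-1.7,0.2],"twist":[0,0,-18]},
  {"gripper":0.6,"delta_pos":[6.7,-1.7,0.2],"twist":[0,0,-18]},
  {"gripper":0.6,"delta_pos":[6.7,-1.7,0.2],"twist":[0,0,-18]},
  {"gripper":0.6,"delta_pos":[6.7,-1.7,0.2],"twist":[0,0,-18]},
  {"gripper":0.6,"delta_pos":[6.7,-1.7,0.2],"twist":[0,0,-18]},
  {"gripper":0.6,"delta_pos":[6.7,-1.7,0.2],"twist":[0,0,-18]},
  {"gripper":0.6,"delta_pos":[6.7,-1.7,0.2],"twist":[0,0,-18]},
  {"gripper":0.6,"delta_pos":[6.7,-1.7,0.2],"twist":[0,0,-18]},
])

```text
clock: 41.45
ee_pos: [0.4539, 0.0135, 0.2343]
ee_rot: [-0.001, -0.086, 0.996, 0.0]
contact_force: [-0.4, -0.3, -0.2]
finger_gap: 0.399
grasp_force: 0.0
```

Request:
step_arm([
  {"gripper":0.6,"delta_pos":[0,0,0],"twist":[0,0,0]},
  {"gripper":0.6,"delta_pos":[0,0,0],"twist":[0,0,0]},
])

```text
clock: 41.65
ee_pos: [0.454, 0.0135, 0.2346]
ee_rot: [-0.0, -0.083, 0.997, 0.0]
contact_force: [0.2, -0.3, -0.6]
finger_gap: 0.4
grasp_force: 0.0
```

```bash
python3 - <<'E'
from h import *
print(state()["ee_pos"],state()["finger_gap"],tgt([.4587,.0139,.022],np.radians(99.76)))
c=cam("wrist","w14")
a=cv2.resize(c["img"][:,:,::-1],None,fx=.8,fy=.8); k=cam("top"); b=cv2.resize(k["img"][150:262,250:350,::-1],(300,336),interpolation=cv2.INTER_CUBIC)
cv2.imwrite("pics/fin.png",np.hstack([a,b]))
g=c["img"].mean(2)[150:230:20]
C=np.array([.4925,-.1837,0]);ax=np.array([.1695,-.9855,0]);ay=np.array([.9855,.1695,0])
for y in(-.06,0,.06):print(px(c,C-.2003*ax+ay*y+[0,0,.0404]))
for r in(160,180,200,220): print(r,c["img"].mean(2)[r,255:295].astype(int))
E
```

```text
[0.45399344 0.01350624 0.23463194] 0.39977099281491557 [[-0.16, -0.01, 7.09], [0.0, -0.01, -0.04]]
[271.38752533 143.76312347]
[271.57123597 195.79201224]
[271.73966544 243.49310329]
160 [231 230 231 231 234 230 155 164 167 168 172 164 116 127 136 142 148 141
 135 122 124 173 189 238 232 231 231 231 231 231 231 231 231 231 231 231
 231 231 231 231]
180 [167 167 167 167 167 167 168 167 167 168 171 162 110 123 131 132 159 218
 196 170 139 166 159 173 222 219 219 219 220 208 150 152 171 222 219 219
 219 217 222 238]
200 [162 161 162 164 164 164 165 163 163 163 166 159 121 119 132 137 144 139
 134 121 121 167 162 159 160 158 159 160 158 156 155 155 155 153 153 152
 152 153 153 153]
220 [165 164 164 164 164 164 164 164 164 163 164 161 134 115 130 136 140 138
 133 122 121 164 160 158 157 157 157 157 157 157 158 158 158 156 157 158
 158 159 159 159]
```

Request:
step_arm([
  {"gripper":0.65,"delta_pos":[-0.16,0,1],"twist":[0,0,0]},
  {"gripper":0.65,"delta_pos":[-0.16,0,2.5],"twist":[0,0,0]},
  {"gripper":0.65,"delta_pos":[-0.16,0,4],"twist":[0,0,0]},
  {"gripper":0.65,"delta_pos":[-0.16,0,5.5],"twist":[0,0,0]},
  {"gripper":0.65,"delta_pos":[-0.16,0,6.6],"twist":[0,0,0]},
  {"gripper":0.65,"delta_pos":[-0.16,0,7],"twist":[0,0,0]},
  {"gripper":0.65,"delta_pos":[-0.16,0,7],"twist":[0,0,0]},
  {"gripper":1,"delta_pos":[-0.16,0,7],"twist":[0,0,0]},
  {"gripper":1,"delta_pos":[-0.16,0,7],"twist":[0,0,0]},
  {"gripper":1,"delta_pos":[-0.16,0,7],"twist":[0,0,0]},
  {"gripper":1,"delta_pos":[-0.16,0,7],"twist":[0,0,0]},
  {"gripper":1,"delta_pos":[-0.16,0,7],"twist":[0,0,0]},
], force=12)

```text
clock: 42.95
ee_pos: [0.4603, 0.0143, 0.0269]
ee_rot: [0.001, -0.084, 0.996, -0.0]
contact_force: [-1.2, 0.8, 6.5]
finger_gap: 0.1
grasp_force: 12.0
```

Request:
step_arm([
  {"gripper":1,"delta_pos":[0,0,0],"twist":[0,0,0]},
  {"gripper":1,"delta_pos":[0,0,0],"twist":[0,0,0]},
])

```text
clock: 43.15
ee_pos: [0.4603, 0.0143, 0.0269]
ee_rot: [0.001, -0.084, 0.996, -0.0]
contact_force: [-1.1, 0.6, 5.8]
finger_gap: 0.101
grasp_force: 12.0
```

Request:
step_arm([
  {"gripper":1,"delta_pos":[0,-0.09,-0.39],"twist":[0,0,0]},
  {"gripper":1,"delta_pos":[0,-0.22,-0.77],"twist":[0,0,0]},
  {"gripper":1,"delta_pos":[0,-0.38,-1.13],"twist":[0,0,0]},
  {"gripper":1,"delta_pos":[0,-0.58,-1.48],"twist":[0,0,0]},
  {"gripper":1,"delta_pos":[0,-0.81,-1.81],"twist":[0,0,0]},
  {"gripper":1,"delta_pos":[0,-1.07,-2.11],"twist":[0,0,0]},
  {"gripper":1,"delta_pos":[0,-1.37,-2.38],"twist":[0,0,0]},
  {"gripper":1,"delta_pos":[0,-1.68,-2.62],"twist":[0,0,0]},
  {"gripper":1,"delta_pos":[0,-2.03,-2.83],"twist":[0,0,0]},
  {"gripper":1,"delta_pos":[0,-2.39,-3.0],"twist":[0,0,0]},
  {"gripper":1,"delta_pos":[0,-2.76,-3.14],"twist":[0,0,0]},
  {"gripper":1,"delta_pos":[0,-2.76,-3.14],"twist":[0,0,0]},
])

```text
clock: 44.35
ee_pos: [0.4745, -0.0679, 0.1225]
ee_rot: [0.002, -0.084, 0.996, -0.0]
contact_force: [-1.6, 2.3, 10.3]
finger_gap: 0.099
grasp_force: 12.0
```

```bash
python3 - <<'E'
from h import *
C=np.array([.4925,-.1837,0]);ax=np.array([.1695,-.9855,0])
p=C-.082*ax; p[2]=.1245
s=state();print(s["ee_pos"],s["contact_force"],tgt(p),p)
E
```

```text
[ 0.4745211  -0.06793081  0.12252899] [-1.64961291  2.33585897 10.27087372] [[0.06, -1.17, -0.07]] [ 0.478601 -0.102889  0.1245  ]
```

Request:
step_arm([
  {"gripper":1,"delta_pos":[0,-0.3,-0.18],"twist":[0,0,0]},
  {"gripper":1,"delta_pos":[0,-0.6,-0.25],"twist":[0,0,0]},
  {"gripper":1,"delta_pos":[0,-0.9,-0.28],"twist":[0,0,0]},
  {"gripper":1,"delta_pos":[0,-1.15,-0.3],"twist":[0,0,0]},
  {"gripper":1,"delta_pos":[0,-1.15,-0.3],"twist":[0,0,0]},
  {"gripper":1,"delta_pos":[0,-1.15,-0.3],"twist":[0,0,0]},
])

```text
clock: 44.95
ee_pos: [0.48, -0.1019, 0.1292]
ee_rot: [0.002, -0.084, 0.996, -0.001]
contact_force: [5.9, 0.2, -1.1]
finger_gap: 0.102
grasp_force: 12.0
```

Near shut; push gently until the stop is felt.

Request:
step_arm([
  {"gripper":1,"delta_pos":[0,-0.05,0],"twist":[0,0,0]},
  {"gripper":1,"delta_pos":[0,-0.1,0],"twist":[0,0,0]},
  {"gripper":1,"delta_pos":[0,-0.15,0],"twist":[0,0,0]},
  {"gripper":1,"delta_pos":[0,-0.15,0],"twist":[0,0,0]},
])

```text
clock: 45.35
ee_pos: [0.4801, -0.1025, 0.1292]
ee_rot: [0.001, -0.084, 0.996, 0.004]
contact_force: [3.1, 12.5, 4.4]
finger_gap: 0.097
grasp_force: 12.0
```

Request:
step_arm([
  {"gripper":1,"delta_pos":[0,0.1,0],"twist":[0,0,0]},
  {"gripper":0.75,"delta_pos":[0,0.1,0],"twist":[0,0,0]},
  {"gripper":0.75,"delta_pos":[0,0.1,0],"twist":[0,0,0]},
  {"gripper":0.75,"delta_pos":[0,0.1,0],"twist":[0,0,0]},
  {"gripper":0.75,"delta_pos":[0,0.1,-0.6],"twist":[0,0,0]},
  {"gripper":0.75,"delta_pos":[0,0.1,-2],"twist":[0,0,0]},
  {"gripper":0.75,"delta_pos":[0,0.1,-3.5],"twist":[0,0,0]},
  {"gripper":0.75,"delta_pos":[0,1.5,-4],"twist":[0,0,0]},
  {"gripper":0.75,"delta_pos":[0,3,-4],"twist":[0,0,0]},
  {"gripper":0.75,"delta_pos":[0,3,-4],"twist":[0,0,0]},
  {"gripper":0.75,"delta_pos":[0,3,-4],"twist":[0,0,0]},
])

```text
clock: 46.45
ee_pos: [0.464, -0.0168, 0.2482]
ee_rot: [-0.0, -0.085, 0.996, -0.0]
contact_force: [-0.1, -0.4, 0.4]
finger_gap: 0.249
grasp_force: 0.0
```

```bash
python3 - <<'E'
from h import *
c=cam("wrist"); print(state()["ee_pos"])
C=np.array([.4925,-.1837,0]);ax=np.array([.1695,-.9855,0]);ay=np.array([.9855,.1695,0])
print([px(c,C-.082*ax+ay*y+[0,0,.14]).round(1).tolist() for y in(-.06,0,.06)])
a=cv2.resize(c["img"][40:300,:400,::-1],None,fx=1.2,fy=1.2); k=cam("side"); b=cv2.resize(k["img"][180:290,260:350,::-1],(255,312),interpolation=cv2.INTER_CUBIC)
cv2.imwrite("pics/final.png",np.hstack([a,b]))
E
```

```text
[ 0.46401073 -0.01742958  0.24793457]
[[171.1, 144.1], [176.7, 211.3], [181.8, 271.3]]
```

View pics/final.png

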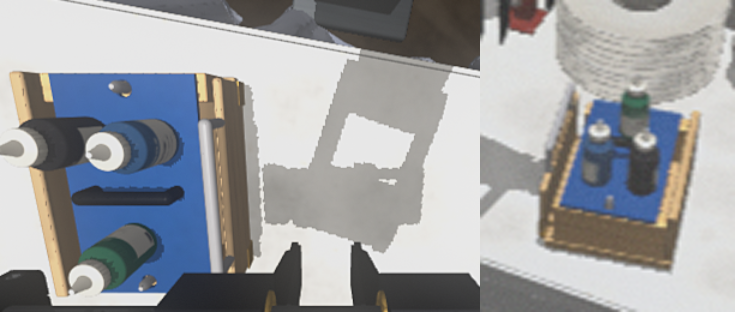

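```bash
python3 -c "
from station import *
print(finish_job())"
```

```text
the job is handed in; nothing more can be done
None
```

The carrier is packed and handed in at about 46 s, with the one cup there was on the deck, the shelf seated flush, all three bottles upright on it, and the front shut; the hand-in call gave no verdict.

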